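Put the scale's check weights back into their fitted tray

ROBOT

A 6-joint arm with a two-finger parallel gripper is mounted at the origin on the work surface; the furniture and walls round the work are solid. World frame = base frame: x ahead of the robot, y to its left, z up, the work surface at z = 0. Lengths are in m, angles in degrees, forces in N, time in s.
With the tool pointing down it reaches from about 0.4 to 0.925 m from the base axis. Payload 3.4 kg.
Tool frame: the origin (TCP) lies midway between the tips of the shut fingers; the grasp point (between the pads) lies 19 mm behind it; x points along the fingers, z is the direction in which the jaws open and shut, and the axes are right-handed (so a half turn about x gives the same grasp; the last joint's range is limited). The gripper opens to 85 mm and grips with 20 to 120 N. Pads are 22 mm wide; open, the fingers measure 114 mm over their backs; the gripper's body (76 mm by 85 mm) begins 54 mm behind the grasp point. The pads swing forward as they close: fully open they stand 13 mm farther back than shut.
Start: joints at [59.043, 17.578, 86.31, -0, 76.112, -4.211], TCP at [0.259, 0.513, 0.231] pointing down, gripper open.
Joint ranges: [-179.03, 179.03], [-60, 130.46], [8.19, 133.38], [-81.62, 261.62], [5.75, 156.47], [-153.77, 153.77]. Speed limits (degrees/s): [147.25, 147.25, 180, 180, 180, 180].

INTERFACE

Orientations are given as a 3x3 rotation matrix whose columns are the frame's x, y, z axes.
In Python, from workcell import arm gives the robot as it stands.
- The arm moves only by the shell command python3 -m crank 'ROWS' [FORCE]. ROWS is JSON, one flat list of numbers, 7 for each row, row after row: the shift along the tool's x, y, z in mm, then the turn, a rotation vector about the tool's x, y, z in rad, then the closure, from 0 (fully open) to 1 (shut). A call has 1 to 8 rows; each row is the pose to reach, as a shift and turn from the pose commanded when the call began, along the tool's axes at that moment; what a row does not reach only later rows make up. A row lasts 1/12 s, in which the tool goes at most 41.7 mm and 7.16 degrees, less where a joint would pass 70% of its speed; a pose out of reach is approached as far as the arm can. A call with a gripper value outside its range is refused whole. The fingers move at their own pace and stop on an object; FORCE is the grip in N (left out, the last holds). Time passes only in rows, so rows that repeat a pose let the fingers close. It gives the time, the measured TCP pose, the force and the opening at its end, in the units of the state.
- arm.get_obs(): the state, without advancing time (a new reading comes with each control period).
- arm.grab_frame(name): name is "scene" or "top"; returns a dict with "frame" (400x640x3 uint8, blue, green, red), "range_z" (400x640 float32, m along the optical axis (not along the pixel's ray), 0 where there is no reading), "fx", "fy", "cx", "cy" (pixels), "rvec" (rotation vector, rad) and "tvec" (3), from world to camera coordinates, as OpenCV has them. Camera axes: x right, y down, z forward; pixel columns grow to the right and rows downward; lengths in m; the calibration is good to about 2 mm. A picture is of the moment at which its call begins.
- arm.finish_job(): hands the job in, once; it reports no verdict.
The state is a dict: "time_s": time; "qpos": joint angles; "dq": joint speeds; "joint_efforts": joint torques, N m; "ee_pos": TCP position; "ee_rot": TCP orientation; "wrist_force": force on the tool from outside, world axes, zero at the start; "moment": the same for the moment, N m; "grip_width": opening from 0.0 (shut) to 1.0 (fully open).
Only numpy, scipy, OpenCV 4.12 (cv2) and the standard library are available. Lean on these libraries where they do the work, as an engineer would, in place of code of your own. Each camera call takes 0.05 s, during which the arm holds its last target.

TASK

The bench scale has been checked, so put its four knobbed steel check weights away in the wooden tray, each standing upright and fully down in the bored block whose hole is made for its size; the largest is still on the scale's pan. Set them in gently, without dropping or toppling any, and leave the plain steel roller and the long hexagon nut, which are not part of the set, standing where they are.

Things in the scene. Friction and masses are not known exactly. Their poses are not given: they have to be found in the camera images.
- weight_500: largest of four bright steel scale weights: upright cylinder 44 mm in diameter up to a shoulder at 38 mm, then a narrow neck and a knob 27 mm across; 56 mm tall, 500 g. Starts upright on the bench scale's rigid flat pan, 88 mm above the worktop. Origin: centre of the underside, z up its axis. Grip it across the cylinder below the shoulder, or by the knob.
- weight_200: second largest of four bright steel scale weights: upright cylinder 33 mm in diameter up to a shoulder at 29 mm, then a narrow neck and a knob 21 mm across; 44 mm tall, 200 g. Starts upright on the worktop. Origin: centre of the underside, z up its axis. Grip it across the cylinder below the shoulder, or by the knob.
- weight_100: second smallest of four bright steel scale weights: upright cylinder 25 mm in diameter up to a shoulder at 23 mm, then a narrow neck and a knob 16.4 mm across; 36 mm tall, 100 g. Starts upright on the worktop. Origin: centre of the underside, z up its axis. Grip it across the cylinder below the shoulder, or by the knob.
- weight_50: smallest of four bright steel scale weights: upright cylinder 18 mm in diameter up to a shoulder at 20 mm, then a narrow neck and a knob 12 mm across; 30 mm tall, 50 g. Starts upright on the worktop. Origin: centre of the underside, z up its axis. Grip it across the cylinder below the shoulder, or by the knob.
- block_500: pale wood block 64x64x24 mm, blind hole 54 mm wide, 16 mm deep in its top (2 mm chamfer): place of the largest weight. One of 4 fixed blocks in a row along their y, 64.6 mm apart, any order, in a dark fixed tray (274x80 mm, rim 16 mm high). Origin: centre of underside, 4 mm above the worktop, z up; hole floor 8 mm, block top 24 mm above it.
- block_200: pale wood block 64x64x24 mm, blind hole 43 mm wide, 14 mm deep in its top (2 mm chamfer): place of the second largest weight. One of 4 fixed blocks in a row along their y, 64.6 mm apart, any order, in a dark fixed tray (274x80 mm, rim 16 mm high). Origin: centre of underside, 4 mm above the worktop, z up; hole floor 10 mm, block top 24 mm above it.
- block_100: pale wood block 64x64x24 mm, blind hole 35 mm wide, 12 mm deep in its top (2 mm chamfer): place of the second smallest weight. One of 4 fixed blocks in a row along their y, 64.6 mm apart, any order, in a dark fixed tray (274x80 mm, rim 16 mm high). Origin: centre of underside, 4 mm above the worktop, z up; hole floor 12 mm, block top 24 mm above it.
- block_50: pale wood block 64x64x24 mm, blind hole 28 mm wide, 10 mm deep in its top (2 mm chamfer): place of the smallest weight. One of 4 fixed blocks in a row along their y, 64.6 mm apart, any order, in a dark fixed tray (274x80 mm, rim 16 mm high). Origin: centre of underside, 4 mm above the worktop, z up; hole floor 14 mm, block top 24 mm above it.
- plain_roller: look-alike: plain bright steel roller, an upright cylinder 33 mm in diameter and 44 mm tall with a flat top and no knob, loose on the worktop; not part of the set. Origin: centre of the underside, z up.
- hex_nut: look-alike: long hexagonal steel coupling nut, 30 mm across flats (35 mm across corners) and 50 mm tall, standing on end, dark bore 20 mm wide in its top, loose on the worktop; not part of the set. Origin: centre of the underside, z up.

How it is judged (in metres and radians):
At the end, for the whole second after the job is handed in: Each of the four weights stands in the block bored for it: its axis within 8 mm of the block's, its underside within 3 mm of the hole's floor, upright within 0.08 rad, at rest and released; the roller and the hexagon nut stand upright within 20 mm of where they were (horizontal distance between weight_500 and block_500 below 0.008 m and z of weight_500 in the frame of block_500 between 0.005 and 0.011 m and angle between each of weight_500, weight_200, weight_100, weight_50's own z axis and vertical below 0.08 rad and linear speed of each of weight_500, weight_200, weight_100, weight_50 below 0.02 m/s and horizontal distance between weight_200 and block_200 below 0.008 m and z of weight_200 in the frame of block_200 between 0.007 and 0.013 m and horizontal distance between weight_100 and block_100 below 0.008 m and z of weight_100 in the frame of block_100 between 0.009 and 0.015 m and horizontal distance between weight_50 and block_50 below 0.008 m and z of weight_50 in the frame of block_50 between 0.011 and 0.017 m and distance of each of plain_roller, hex_nut from where it was at the start of the episode below 0.02 m and angle between each of plain_roller, hex_nut's own z axis and vertical below 0.1 rad); the robot touches nothing.
It fails at once if a look-alike (roller or hexagon nut) is moved more than 20 mm or knocked over (distance of any of plain_roller, hex_nut from where it was at the start of the episode above 0.02 m or angle between any of plain_roller, hex_nut's own z axis and vertical above 0.5 rad).
It fails at once if a weight is toppled (tilted more than 1 rad) (angle between any of weight_500, weight_200, weight_100, weight_50's own z axis and vertical above 1 rad).
It fails at once if a weight is dropped: it falls freely faster than 0.8 m/s (from more than about 33 mm) ((linear speed of weight_500 above 0.8 m/s and contact force between weight_500 and anything else below 0.02 N) or (linear speed of weight_200 above 0.8 m/s and contact force between weight_200 and anything else below 0.02 N) or (linear speed of weight_100 above 0.8 m/s and contact force between weight_100 and anything else below 0.02 N) or (linear speed of weight_50 above 0.8 m/s and contact force between weight_50 and anything else below 0.02 N)).
It also fails if it takes over 102 s, if anything falls off the work surface, if the arm or the gripper's body presses on something with over 40 N, if the wrist force passes 120 N, or if a joint passes its speed limit or range.

## Working session

There is one attempt and no reset: what is moved stays moved. The work goes in short steps, Python scripts to look and compute and a shell command to move; the robot and the scene stay as the last step left them, time stands still between calls to the robot, and variables do not carry over. Pictures are saved under pics/ and viewed, and the job is handed in when it is done.

```bash
ls; mkdir -p pics; python3 - <<'E'
from workcell import arm
import cv2,numpy as np
print(arm.get_obs())
for n in ("scene","top"):
    d=arm.grab_frame(n); np.savez(f"{n}0.npz",**d); cv2.imwrite(f"pics/{n}0.png",d["frame"])
    print(n,[d[k] for k in("fx","fy","cx","cy","rvec","tvec")])
E
```

```text
pics
{'time_s': 0.0, 'qpos': array([ 5.90442014e+01,  1.76243460e+01,  8.63854924e+01,  1.13922401e-03,
        7.61107561e+01, -4.21051807e+00]), 'dq': array([-0.05583837, -0.03548263, -0.13040811, -0.02681342,  0.02807553,
       -0.00515908]), 'joint_efforts': array([ 2.95247846e-03, -4.57556283e+01, -2.51921332e+01,  2.70677547e-04,
        1.31843871e-02, -5.27966893e-05]), 'ee_pos': array([0.25840589, 0.51286708, 0.23034964]), 'ee_rot': array([[-1.09919738e-03, -8.93013762e-01,  4.50028012e-01],
       [-1.79504777e-03,  4.50029321e-01,  8.93011975e-01],
       [-9.99997785e-01,  1.73774645e-04, -2.09767341e-03]]), 'wrist_force': array([-0.27675346,  0.05745355,  0.10900082]), 'moment': array([ 0.10524283, -0.05093954, -0.01655145]), 'grip_width': 0.9997109348249873}
scene [453.4355931418783, 453.4355931418783, 325.1851540090107, 196.6759224125455, array([ 2.00303876, -1.14603844,  0.55487561]), array([-0.18723237,  0.38519803,  0.8024606 ])]
top [407.42295158727813, 407.42295158727813, 316.92119377462274, 195.07715767174034, array([ 2.10610972, -2.15529558,  0.20148939]), array([0.08180421, 0.55379459, 1.22423967])]
```

View pics/scene0.png

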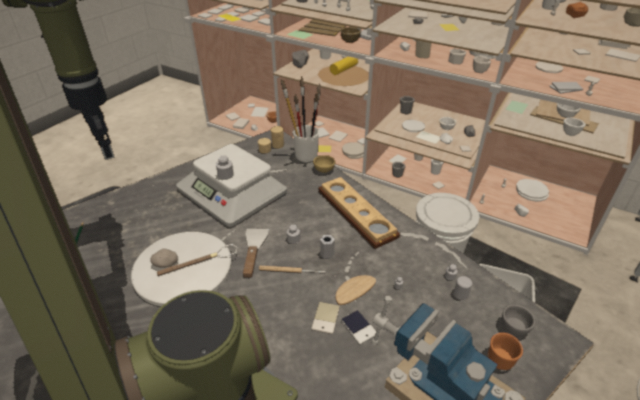

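View pics/top0.png

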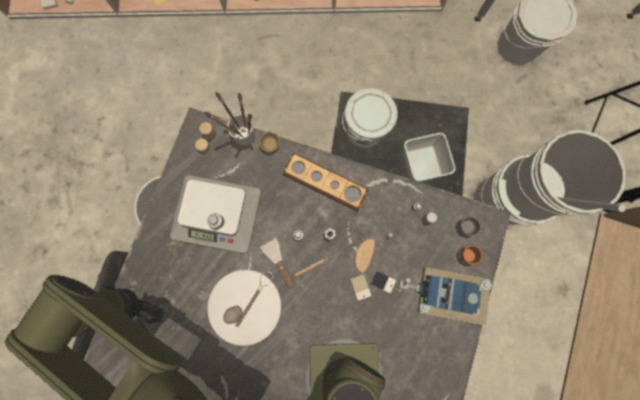

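```bash
cat > h.py <<'E'
import numpy as np,cv2
def load(n): return dict(np.load(n))
def P(d):
    R,_=cv2.Rodrigues(d["rvec"]); return R,np.array(d["tvec"]).ravel()
def ray(d,u,v,z):
    R,t=P(d); c=-R.T@t; r=R.T@np.array([(u-d["cx"])/d["fx"],(v-d["cy"])/d["fy"],1]); return c+r*(z-c[2])/r[2]
def cloud(d):
    R,t=P(d); v,u=np.mgrid[:400,:640]; Z=d["range_z"]
    X=np.stack([(u-d["cx"])/d["fx"]*Z,(v-d["cy"])/d["fy"]*Z,Z],-1); return (X-t)@R
def crop(d,x0,y0,x1,y1,s,fn): cv2.imwrite(fn,cv2.resize(d["frame"][y0:y1,x0:x1],None,fx=s,fy=s,interpolation=cv2.INTER_CUBIC))
E
python3 - <<'E'
from h import *
t=load("top0.npz"); s=load("scene0.npz")
crop(t,165,140,325,260,5,"pics/tA.png"); crop(t,285,140,445,260,5,"pics/tB.png")
crop(s,320,170,480,290,5,"pics/sB.png"); crop(s,170,130,330,250,5,"pics/sA.png")
C=cloud(t)
for n,u,v in [("500",216,221),("a",298,235),("nut",330,234),("c",390,236),("d",418,206),("e",431,217),("blk",308,171),("table",340,260),("pan",200,200),("pot",240,130),("vise",455,290),("bowl",430,155),("jar",372,112)]: print(n,C[v,u].round(3), C[v-3:v+4,u-3:u+4,2].max().round(3))
E
```

```text
500 [0.47  0.361 0.14 ] 0.15
a [0.433 0.13  0.046] 0.047
nut [0.433 0.032 0.051] 1.303
c [ 0.424 -0.156  0.033] 0.033
d [ 0.516 -0.248  0.037] 0.038
e [ 0.479 -0.285  0.044] 0.048
blk [0.639 0.096 0.029] 0.031
table [ 0.354  0.    -0.001] 0.007
pan [0.541 0.423 0.088] 0.091
pot [0.791 0.32  0.003] 0.153
vise [ 0.261 -0.308  0.142] 0.144
bowl [ 0.779 -0.404 -0.314] -0.31
jar [ 0.895 -0.144 -0.124] -0.12
```

View pics/tA.png

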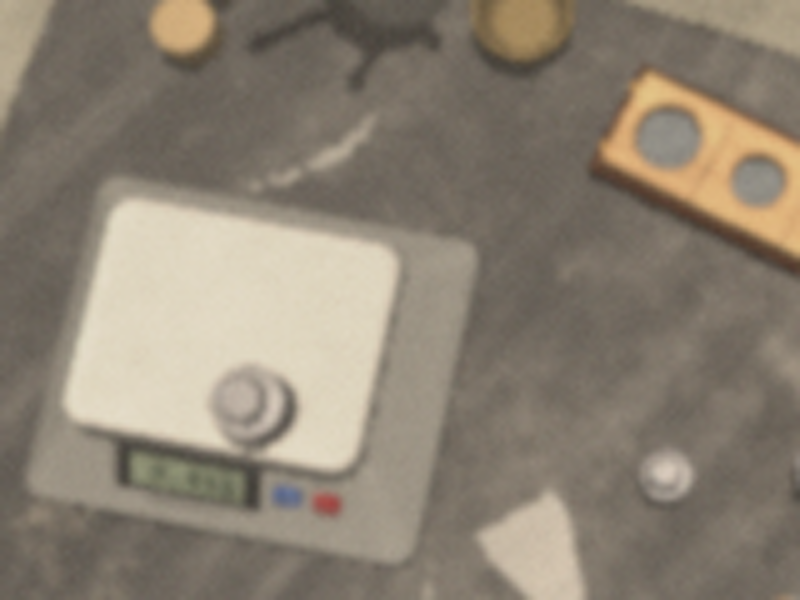

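View pics/tB.png

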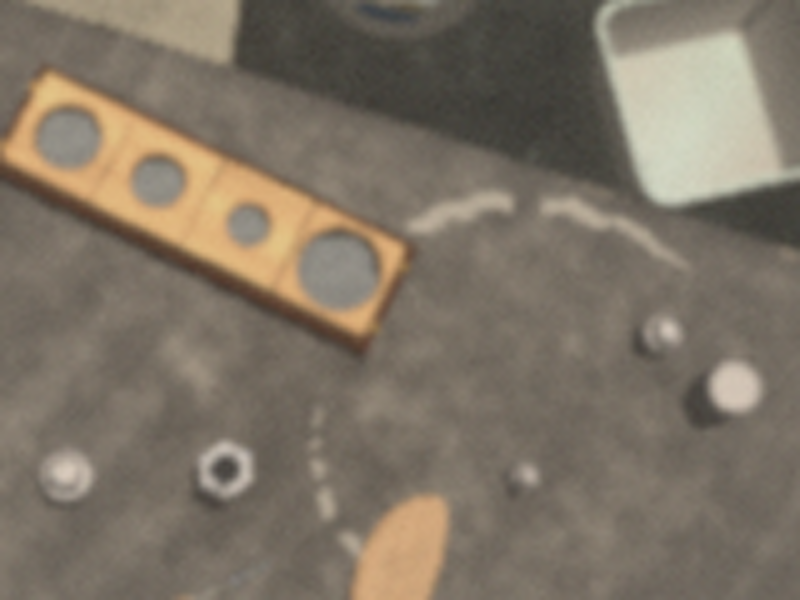

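View pics/sB.png

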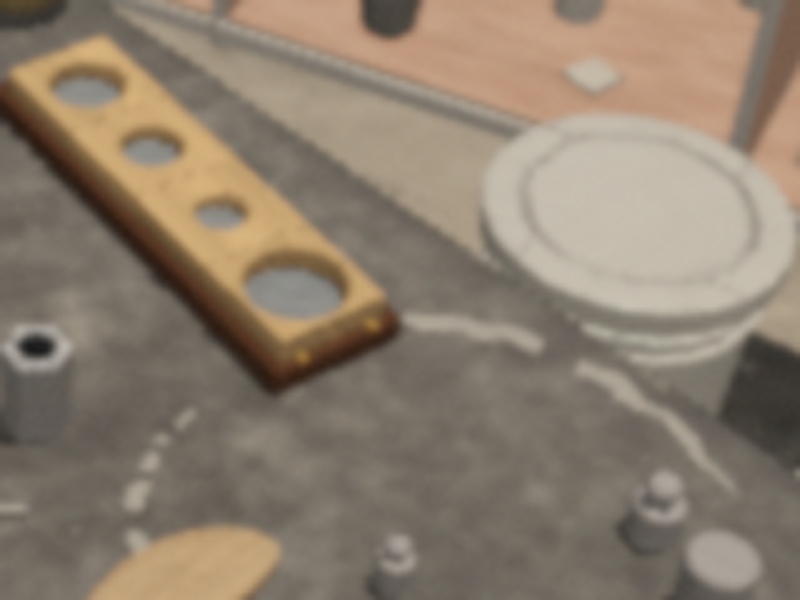

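View pics/sA.png

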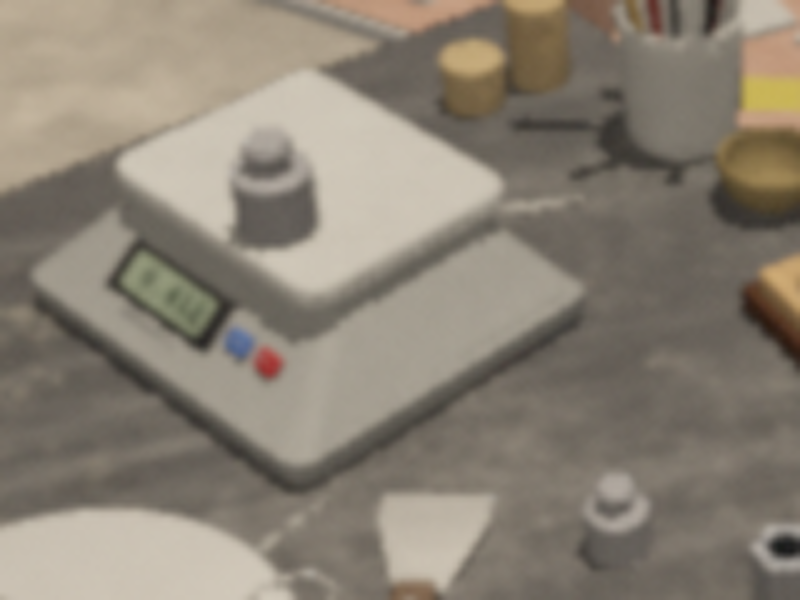

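```bash
python3 - <<'E'
from h import *
t=load("top0.npz"); s=load("scene0.npz")
C=cloud(t); 
# table plane check
m=(abs(C[...,2])<.02); print("table z med", np.median(C[250:270,330:350,2]))
def comp(d,u,v,r,lo,hi,nm):
    C=cloud(d)[v-r:v+r+1,u-r:u+r+1]; m=(C[...,2]>lo)&(C[...,2]<hi)
    n,l,st,ce=cv2.connectedComponentsWithStats(m.astype(np.uint8)); 
    k=1+np.argmax(st[1:,4]); mm=l==k; uv=ce[k]+[u-r,v-r]
    print(nm,"area",st[k,4],"uv",uv.round(2),"z",np.median(C[mm][:,2]).round(4),"ray@",ray(d,*uv,np.median(C[mm][:,2])).round(4)[:2], "cloud",C[mm].mean(0).round(4))
comp(t,216,221,12,.137,.16,"500knob"); comp(t,216,221,12,.12,.16,"500body")
comp(t,298,235,8,.037,.06,"200knob"); comp(t,298,235,8,.022,.06,"200body")
comp(t,418,206,8,.028,.06,"100knob"); comp(t,418,206,8,.018,.06,"100body")
comp(t,390,236,8,.023,.06,"50knob"); comp(t,390,236,8,.014,.06,"50body")
comp(t,431,217,8,.037,.06,"roller");comp(t,330,234,9,.04,.06,"nut")
# tray: wood top by colour+height
hsv=cv2.cvtColor(t["frame"],cv2.COLOR_BGR2HSV)
m=((hsv[...,1]>70)&(hsv[...,0]>8)&(hsv[...,0]<25)&(hsv[...,2]>120)).astype(np.uint8); m[:150]=0;m[212:]=0;m[:,:280]=0;m[:,372:]=0
cn,hi=cv2.findContours(m,cv2.RETR_CCOMP,cv2.CHAIN_APPROX_NONE)
for c,h in zip(cn,hi[0]):
    if cv2.contourArea(c)<20: continue
    if h[3]<0:
        r=cv2.minAreaRect(c); print("outer",r,[ray(t,*p,.028).round(4)[:2].tolist() for p in cv2.boxPoints(r)], ray(t,*r[0],.028))
    else:
        e=cv2.fitEllipse(c); print("hole",e,ray(t,*e[0],.028).round(4), ray(t,*e[0],.016).round(4), "dia mm", np.mean(e[1])/t["fx"]*1.19*1000)
E
```

```text
table z med -0.0006012984526823518
500knob area 70 uv [212.4  219.81] z 0.1424 ray@ [0.4735 0.3705] cloud [0.4735 0.3704 0.1429]
500body area 176 uv [213.78 220.4 ] z 0.1278 ray@ [0.4735 0.3701] cloud [0.4729 0.3689 0.1327]
200knob area 34 uv [297.29 234.5 ] z 0.0427 ray@ [0.4344 0.1325] cloud [0.4344 0.1325 0.0428]
200body area 85 uv [297.46 234.84] z 0.0315 ray@ [0.4343 0.1324] cloud [0.4341 0.1323 0.0344]
100knob area 23 uv [417.61 206.04] z 0.0352 ray@ [ 0.5159 -0.2477] cloud [ 0.516  -0.2479  0.0346]
100body area 49 uv [416.57 206.67] z 0.0256 ray@ [ 0.5154 -0.2468] cloud [ 0.515  -0.2461  0.0281]
50knob area 13 uv [389.54 235.15] z 0.0271 ray@ [ 0.427  -0.1556] cloud [ 0.427  -0.1555  0.0275]
50body area 26 uv [389.35 235.35] z 0.0231 ray@ [ 0.4268 -0.1557] cloud [ 0.4267 -0.1556  0.0236]
roller area 87 uv [430.83 217.55] z 0.0431 ray@ [ 0.4776 -0.2845] cloud [ 0.4775 -0.2844  0.0434]
nut area 84 uv [329.4 233.9] z 0.0502 ray@ [0.4333 0.0335] cloud [0.4334 0.0335 0.0501]
outer ((325.6750793457031, 179.9827423095703), (85.42709350585938, 22.15203094482422), 25.974393844604492) [[0.6399, 0.1778], [0.7056, 0.1458], [0.5764, -0.0977], [0.5129, -0.064]] [0.6080113  0.03957006 0.028     ]
hole ((352.29376220703125, 193.71893310546875), (16.471220016479492, 17.109825134277344), 124.04518127441406) [ 0.5614 -0.044   0.028 ] [ 0.5636 -0.0452  0.016 ] dia mm 49.04171889889234
hole ((334.1697692871094, 184.56488037109375), (8.368196487426758, 8.961577415466309), 153.2917938232422) [0.5924 0.0128 0.028 ] [0.5949 0.0122 0.016 ] dia mm 25.308381454824605
hole ((316.2794189453125, 175.95950317382812), (10.182456016540527, 11.055708885192871), 81.07952880859375) [0.6219 0.0694 0.028 ] [0.6247 0.0692 0.016 ] dia mm 31.016191079319537
hole ((298.2934265136719, 167.19430541992188), (12.788043022155762, 13.156278610229492), 78.97138214111328) [0.6521 0.1266 0.028 ] [0.6552 0.127  0.016 ] dia mm 37.889056841615705
```

```bash
python3 - <<'E'
from h import *
t=load("top0.npz"); s=load("scene0.npz")
C=cloud(s)
def pr(p): 
    uv,_=cv2.projectPoints(np.array([p]),s["rvec"],s["tvec"],np.array([[s["fx"],0,s["cx"]],[0,s["fy"],s["cy"]],[0,0,1.]]),None); return uv.ravel()
for n,p,lo,hi in [("500",(.4735,.3703,.144),.137,.16),("500b",(.4735,.3703,.11),.095,.16),("200",(.4344,.1324,.044),.036,.06),("200b",(.4344,.1324,.02),.01,.06),("100",(.5158,-.2473,.036),.028,.06),("100b",(.5158,-.2473,.015),.01,.06),("50",(.427,-.1556,.03),.023,.06),("50b",(.427,-.1556,.015),.009,.06),("nut",(.4333,.0335,.05),.04,.06),("roll",(.4776,-.2845,.044),.035,.06)]:
    u=pr(p); D=np.linalg.norm(C[...,:2]-np.array(p[:2]),axis=-1); m=(D<.03)&(C[...,2]>lo)&(C[...,2]<hi)
    if n=="100b" or n=="roll": pass
    X=C[m]
    # midpoint along camera lateral axis
    R,_=cv2.Rodrigues(s["rvec"]); lat=R[0]; q=X@lat; 
    print(n,"proj",u.round(1),"n",m.sum(),"mean",X.mean(0).round(4),"top ray", "lat mid err mm",((q.min()+q.max())/2-np.array(p)@lat).round(4),"lat mean err",(q.mean()-np.array(p)@lat).round(4),"width",(q.max()-q.min()).round(3))
hsv=cv2.cvtColor(s["frame"],cv2.COLOR_BGR2HSV)
m=((hsv[...,1]>80)&(hsv[...,0]>8)&(hsv[...,0]<25)&(hsv[...,2]>100)).astype(np.uint8); k=np.zeros_like(m);k[172:246,316:402]=1;m*=k
cn,hi=cv2.findContours(m,cv2.RETR_CCOMP,cv2.CHAIN_APPROX_NONE)
for c,h in zip(cn,hi[0]):
    if h[3]>=0 and cv2.contourArea(c)>20:
        e=cv2.fitEllipse(c); print("hole",np.round(e[0],1),[ray(s,*e[0],z).round(4)[:2] for z in(.028,.02,.016,.012)])
# wood top points cloud from both
for d,nm in((t,"top"),(s,"scene")):
    X=cloud(d).reshape(-1,3); a=np.array([.608,.041]); ax=np.array([.481,.877]); q=(X[:,:2]-a); al=q@ax; ac=q@np.array([ax[1],-ax[0]])
    k=(abs(al)<.16)&(abs(ac)<.06)&(X[:,2]>.024)&(X[:,2]<.033); pts=(X[k,:2]*1000).astype(np.float32)
    r=cv2.minAreaRect(pts); print(nm,r, "z",np.median(X[k,2]))
# top-view lowest holes floor edges
E
```

```text
500 proj [222.3 158.2] n 65 mean [0.4722 0.3665 0.144 ] top ray lat mid err mm 0.0015 lat mean err 0.0026 width 0.027
500b proj [224.1 168.9] n 324 mean [0.4673 0.3617 0.1226] top ray lat mid err mm 0.0017 lat mean err 0.0044 width 0.044
200 proj [292. 227.] n 49 mean [0.4333 0.1292 0.0434] top ray lat mid err mm 0.0021 lat mean err 0.0022 width 0.02
200b proj [292.4 234.1] n 179 mean [0.4297 0.127  0.0294] top ray lat mid err mm 0.0016 lat mean err 0.0023 width 0.031
100 proj [451.4 266.3] n 39 mean [ 0.5156 -0.25    0.0355] top ray lat mid err mm 0.0034 lat mean err 0.0022 width 0.015
100b proj [449.8 272.5] n 127 mean [ 0.5126 -0.2506  0.0251] top ray lat mid err mm 0.0032 lat mean err 0.0013 width 0.025
50 proj [398.3 278.1] n 26 mean [ 0.4263 -0.1585  0.0283] top ray lat mid err mm 0.0028 lat mean err 0.0022 width 0.012
50b proj [397.6 282.6] n 71 mean [ 0.4247 -0.1587  0.0211] top ray lat mid err mm 0.0019 lat mean err 0.0015 width 0.016
nut proj [326.4 239.8] n 147 mean [0.4317 0.0307 0.0497] top ray lat mid err mm 0.0014 lat mean err 0.0016 width 0.033
roll proj [463.1 281.5] n 177 mean [ 0.4758 -0.2868  0.0435] top ray lat mid err mm 0.0029 lat mean err 0.0011 width 0.033
hole [378.3 228.2] [array([ 0.5553, -0.0465]), array([ 0.5635, -0.0434]), array([ 0.5676, -0.0418]), array([ 0.5717, -0.0402])]
hole [363.5 213.1] [array([0.5886, 0.0115]), array([0.5971, 0.0153]), array([0.6014, 0.0172]), array([0.6057, 0.0191])]
hole [349.8 200.2] [array([0.6174, 0.0673]), array([0.6263, 0.0716]), array([0.6307, 0.0738]), array([0.6351, 0.076 ])]
hole [337.  188.1] [array([0.6469, 0.1236]), array([0.6561, 0.1285]), array([0.6606, 0.131 ]), array([0.6652, 0.1334])]
top ((606.9255981445312, 42.74268341064453), (257.6858215332031, 65.7155532836914), 61.744384765625) z 0.02765128737685964
scene ((608.3328247070312, 40.46879577636719), (261.4388122558594, 68.05706787109375), 62.06635284423828) z 0.029029607197411357
```

```bash
cat > go.py <<'E'
import sys,numpy as np
from workcell import arm
from scipy.spatial.transform import Rotation as R
o=arm.get_obs(); x,y,z,a=map(float,sys.argv[1:5]); a=np.radians(a)
Z=np.array([np.cos(a),np.sin(a),0]); X=np.array([0,0,-1.]); T=np.stack([X,np.cross(Z,X),Z],1); E=np.array(o["ee_rot"])
print("t",round(o["time_s"],2),"pos",o["ee_pos"].round(4),"F",o["wrist_force"].round(1),"w",round(o["grip_width"],3))
print("shift mm",(E.T@(np.array([x,y,z])-o["ee_pos"])*1000).round(1),"rot",R.from_matrix(E.T@T).as_rotvec().round(3))
E
python3 go.py .473 .369 .2 -28; python3 -m crank -h 2>&1 | head
```

```text
t 0.1 pos [0.2584 0.513  0.2305] F [0.1 0.8 0.3] w 0.999
shift mm [  30.5 -256.4  -31.9] rot [ 1.593e+00 -2.000e-03  1.000e-03]
invalid input: not JSON, or not a number
```

```bash
python3 -m crank '[4,-32,-4,0.12,0,0,0.1, 8,-64,-8,0.24,0,0,0.1, 12,-96,-12,0.36,0,0,0.2, 16,-128,-16,0.48,0,0,0.2, 20,-160,-20,0.6,0,0,0.2, 23,-192,-24,0.72,0,0,0.2, 27,-224,-28,0.84,0,0,0.2, 30.5,-256.4,-31.9,0.96,0,0,0.2]' 60; python3 go.py .473 .369 .18 -28
```

```text
time_s: 0.77
ee_pos: [0.4741, 0.3683, 0.2001]
ee_rot: [[-0.001, -0.138, 0.99], [-0.001, 0.99, 0.138], [-1.0, -0.0, -0.001]]
wrist_force: [0.1, 0.2, -0.6]
grip_width: 0.799
t 0.77 pos [0.4741 0.3683 0.2001] F [ 0.1  0.2 -0.6] w 0.799
shift mm [20.1  0.9 -1. ] rot [ 0.627 -0.001  0.001]
```

Finish the turn, then look at the gripper against the weight before descending.

```bash
python3 -m crank '[5,1,-1,0.12,0,0,0.2, 10,1,-1,0.24,0,0,0.2, 15,1,-1,0.36,0,0,0.2, 20,1,-1,0.48,0,0,0.2, 20,1,-1,0.6,0,0,0.2, 20,1,-1,0.627,0,0,0.2, 20,1,-1,0.627,0,0,0.2]'; python3 - <<'E'
from h import *
from workcell import arm
for n in("top","scene"):
    d=arm.grab_frame(n); 
    if n=="top": crop(d,165,160,285,250,6,"pics/p1t.png")
    else: crop(d,170,80,290,200,5,"pics/p1s.png")
E
python3 go.py .473 .369 .108 -28
```

```text
time_s: 1.35
ee_pos: [0.4719, 0.3701, 0.1801]
ee_rot: [[-0.001, 0.465, 0.885], [-0.001, 0.885, -0.465], [-1.0, -0.001, -0.001]]
wrist_force: [-0.0, 0.6, 0.1]
grip_width: 0.8
t 1.45 pos [0.4721 0.3703 0.1804] F [-0.5 -0.1 -0. ] w 0.804
shift mm [72.4 -0.7  1.5] rot [ 0.007 -0.     0.001]
```

View pics/p1t.png

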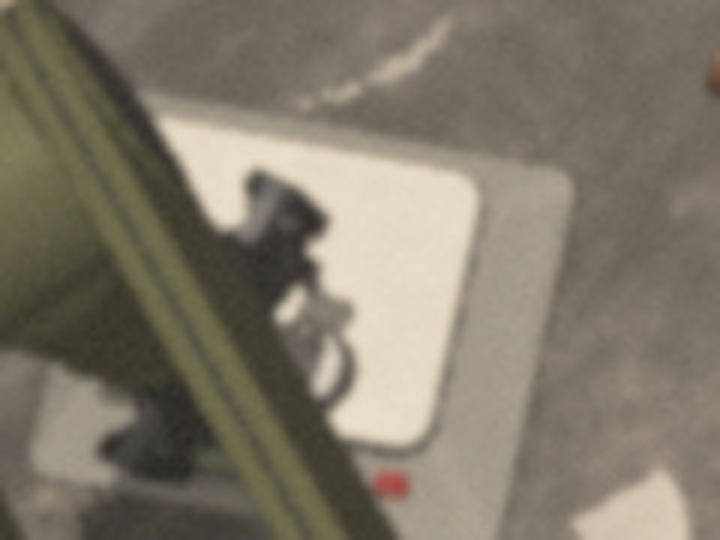

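View pics/p1s.png

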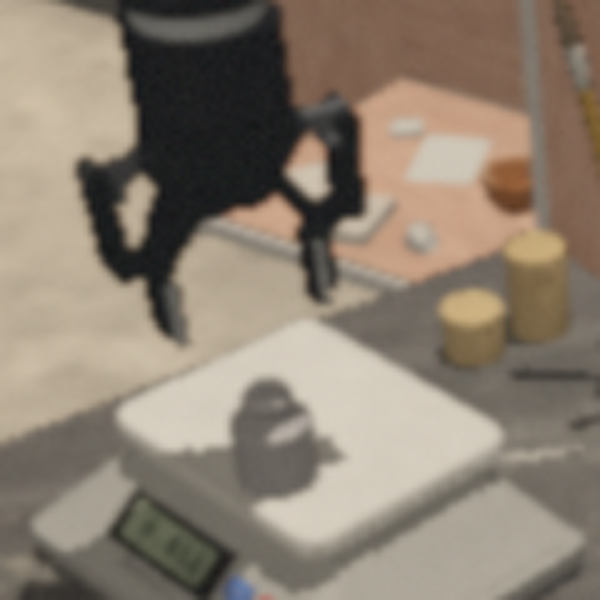

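```bash
python3 -m crank '[18,-0.5,1.5,0,0,0,0.2, 36,-0.5,1.5,0,0,0,0.2, 54,-0.5,1.5,0,0,0,0.2, 64,-0.5,1.5,0,0,0,0.2, 72,-0.5,1.5,0,0,0,0.2, 72,-0.5,1.5,0,0,0,0.2]'; python3 -m crank '[0,0,0,0,0,0,0.35,0,0,0,0,0,0,0.4,0,0,0,0,0,0,0.45,0,0,0,0,0,0,0.5,0,0,0,0,0,0,0.6,0,0,0,0,0,0,0.6,0,0,0,0,0,0,0.6]' 60
python3 go.py .473 .369 .2 -28
```

```text
time_s: 1.95
ee_pos: [0.4724, 0.3687, 0.1071]
ee_rot: [[-0.003, 0.464, 0.886], [-0.002, 0.886, -0.464], [-1.0, -0.003, -0.002]]
wrist_force: [-0.5, 0.2, 0.4]
grip_width: 0.798
time_s: 2.53
ee_pos: [0.4744, 0.3698, 0.1105]
ee_rot: [[0.003, 0.464, 0.886], [0.001, 0.886, -0.464], [-1.0, 0.003, 0.002]]
wrist_force: [-0.6, -0.1, 5.3]
grip_width: 0.488
t 2.53 pos [0.4744 0.3698 0.1105] F [-0.6 -0.1  5.3] w 0.488
shift mm [-89.5  -1.1  -0.7] rot [ 0.006  0.002 -0.003]
```

```bash
python3 -m crank '[0,0,0,0,0,0,0.6,0,0,0,0,0,0,0.6]' 60;  python3 -m crank '[-3,0,0,0,0,0,0.6,-6,0,0,0,0,0,0.6,-10,0,0,0,0,0,0.6,-10,0,0,0,0,0,0.6]'; python3 - <<'E'
from h import *
from workcell import arm
d=arm.grab_frame("scene");crop(d,170,80,290,200,5,"pics/p2s.png")
E
python3 go.py .473 .369 .2 -28
```

```text
time_s: 2.7
ee_pos: [0.4744, 0.3698, 0.1105]
ee_rot: [[0.003, 0.464, 0.886], [0.001, 0.886, -0.464], [-1.0, 0.003, 0.002]]
wrist_force: [-0.4, -1.3, 5.6]
grip_width: 0.484
time_s: 3.03
ee_pos: [0.4733, 0.3694, 0.1191]
ee_rot: [[-0.0, 0.464, 0.886], [0.0, 0.886, -0.464], [-1.0, 0.0, -0.0]]
wrist_force: [1.0, 1.4, -4.6]
grip_width: 0.484
t 3.08 pos [0.4733 0.3693 0.1189] F [-1.2 -0.3 -4.5] w 0.488
shift mm [-81.1  -0.4  -0.1] rot [ 0.006 -0.    -0.   ]
```

View pics/p2s.png

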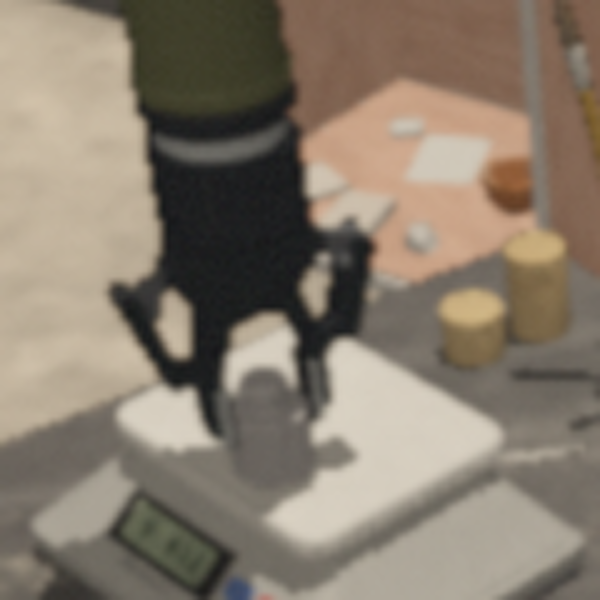

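```bash
python3 -m crank '[-20,0,0,0,0,0,0.6,-45,0,0,0,0,0,0.6,-70,0,0,0,0,0,0.6,-80,0,0,0,0,0,0.6]' 80; python3 go.py .562 -.0439 .12 -28
```

```text
time_s: 3.42
ee_pos: [0.4747, 0.3703, 0.2018]
ee_rot: [[0.004, 0.464, 0.886], [0.003, 0.886, -0.464], [-1.0, 0.004, 0.002]]
wrist_force: [0.6, 0.1, -4.1]
grip_width: 0.474
t 3.42 pos [0.4747 0.3703 0.2018] F [ 0.6  0.1 -4.1] w 0.474
shift mm [  81.  -326.7  269.4] rot [ 0.006  0.002 -0.004]
```

```bash
python3 -m crank '[0,-15,12,0,0,0,0.6, 0,-40,33,0,0,0,0.6, 0,-65,54,0,0,0,0.6, 0,-90,74,0,0,0,0.6, 0,-115,95,0,0,0,0.6, 0,-140,115,0,0,0,0.6, 0,-165,136,0,0,0,0.6, 0,-190,157,0,0,0,0.6]'; python3 go.py .562 -.0439 .12 -28
```

```text
time_s: 4.08
ee_pos: [0.5236, 0.1266, 0.198]
ee_rot: [[-0.001, 0.464, 0.886], [-0.0, 0.886, -0.464], [-1.0, -0.001, -0.001]]
wrist_force: [0.9, -0.3, -5.0]
grip_width: 0.482
t 4.08 pos [0.5236 0.1266 0.198 ] F [ 0.9 -0.3 -5. ] w 0.482
shift mm [  78.  -133.1  113.2] rot [ 0.006 -0.001  0.001]
```

```bash
python3 -m crank '[5,-22,19,0,0,0,0.6, 20,-46,39,0,0,0,0.6, 35,-70,59,0,0,0,0.6, 50,-94,79,0,0,0,0.6, 65,-114,97,0,0,0,0.6, 75,-128,109,0,0,0,0.6, 78,-133,113,0.006,0,0,0.6, 78,-133,113,0.006,0,0,0.6]'; python3 - <<'E'
from h import *
from workcell import arm
for n in("top","scene"):
    d=arm.grab_frame(n); np.savez("cur_%s.npz"%n,**d)
    if n=="top": crop(d,285,140,405,230,6,"pics/p3t.png")
    else: crop(d,310,120,450,250,5,"pics/p3s.png")
E
python3 go.py .562 -.0439 .0345 -28
```

```text
time_s: 4.75
ee_pos: [0.5617, -0.0437, 0.119]
ee_rot: [[-0.003, 0.472, 0.881], [0.0, 0.881, -0.472], [-1.0, -0.001, -0.003]]
wrist_force: [-0.2, 1.3, -4.3]
grip_width: 0.475
t 4.85 pos [ 0.5621 -0.0416  0.1205] F [-0.6 -0.1 -5.4] w 0.479
shift mm [86.  -2.1  1.2] rot [-0.001 -0.001 -0.   ]
```

View pics/p3t.png

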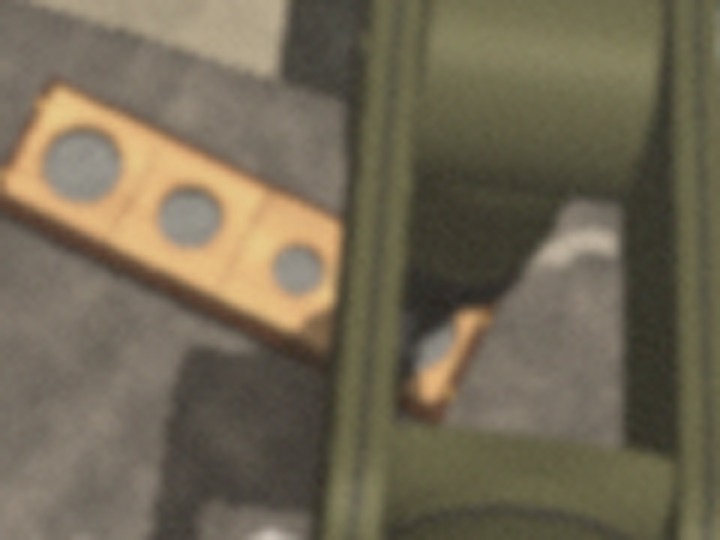

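View pics/p3s.png

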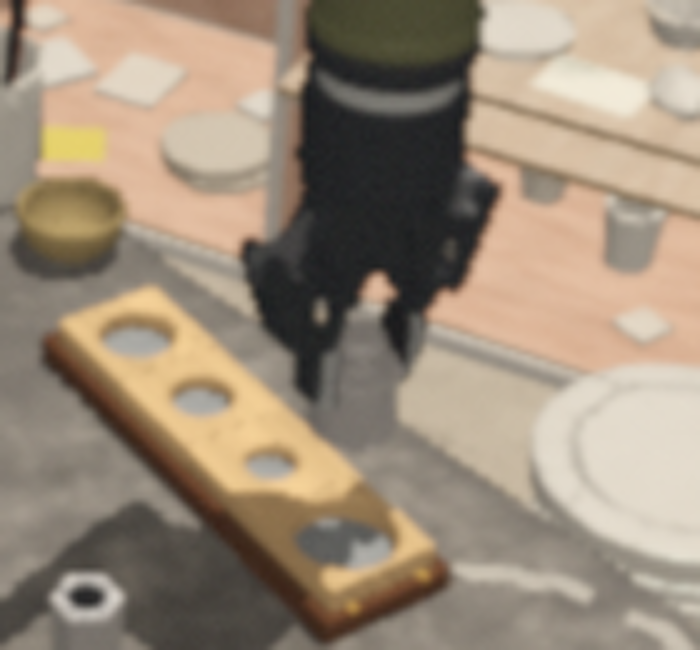

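```bash
python3 -m crank '[15,-1,0,0,0,0,0.6, 30,-1,0,0,0,0,0.6, 45,-1,0,0,0,0,0.6, 53,-1,0,0,0,0,0.6, 58,-1,0,0,0,0,0.6, 58,-1,0,0,0,0,0.6, 58,-1,0,0,0,0,0.6]'; python3 go.py .562 -.0439 .0345 -28;python3 - <<'E'
from h import *
from workcell import arm
d=arm.grab_frame("scene");crop(d,330,160,430,260,6,"pics/p4s.png")
d=arm.grab_frame("top");crop(d,325,170,385,215,10,"pics/p4t.png")
E
python3 go.py .562 -.0439 .0345 -28
```

```text
time_s: 5.43
ee_pos: [0.5624, -0.0424, 0.0633]
ee_rot: [[0.001, 0.469, 0.883], [-0.0, 0.883, -0.469], [-1.0, 0.0, 0.001]]
wrist_force: [0.3, 0.0, -3.8]
grip_width: 0.477
t 5.43 pos [ 0.5624 -0.0424  0.0633] F [ 0.3  0.  -3.8] w 0.477
shift mm [28.8 -1.5  0.3] rot [ 0.001  0.001 -0.   ]
t 5.53 pos [ 0.5629 -0.0429  0.0638] F [ 0.6 -0.1 -5.3] w 0.478
shift mm [29.3 -1.4 -0.3] rot [ 0.     0.002 -0.001]
```

View pics/p4s.png

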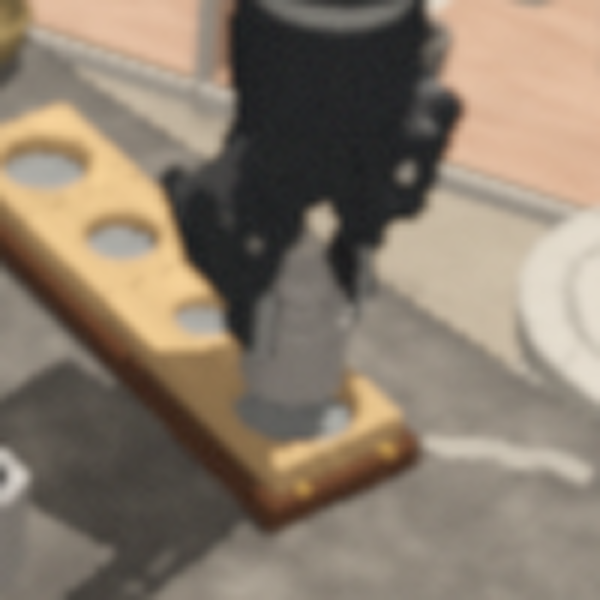

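View pics/p4t.png

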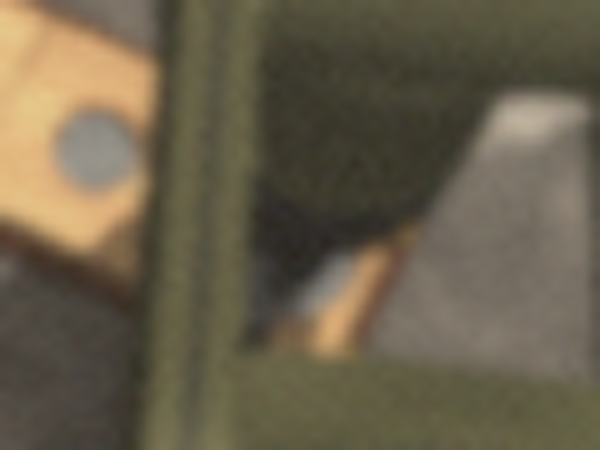

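```bash
python3 -m crank '[6,-1.2,0,0,0,0,0.6, 12,-1.2,0,0,0,0,0.6, 18,-1.2,0,0,0,0,0.6, 22,-1.2,0,0,0,0,0.6, 25,-1.2,0,0,0,0,0.6, 26,-1.2,0,0,0,0,0.6, 26,-1.2,0,0,0,0,0.6]'; python3 go.py .562 -.0439 .0345 -28
```

```text
time_s: 6.12
ee_pos: [0.5611, -0.0441, 0.0362]
ee_rot: [[-0.001, 0.47, 0.883], [0.0, 0.883, -0.47], [-1.0, -0.0, -0.001]]
wrist_force: [0.3, 0.2, -4.6]
grip_width: 0.477
t 6.12 pos [ 0.5611 -0.0441  0.0362] F [ 0.3  0.2 -4.6] w 0.477
shift mm [1.7 0.6 0.7] rot [-0.    -0.001  0.   ]
```

```bash
python3 -m crank '[1,0,0,0,0,0,0.6, 2,0,0,0,0,0,0.6, 3,0,0,0,0,0,0.6,3,0,0,0,0,0,0.6]'; python3 go.py .562 -.0439 .0345 -28
```

```text
time_s: 6.45
ee_pos: [0.5617, -0.0442, 0.0346]
ee_rot: [[0.001, 0.47, 0.883], [-0.0, 0.883, -0.47], [-1.0, 0.0, 0.001]]
wrist_force: [-1.4, 0.6, 1.7]
grip_width: 0.475
t 6.45 pos [ 0.5617 -0.0442  0.0346] F [-1.4  0.6  1.7] w 0.475
shift mm [0.1 0.4 0.1] rot [-0.     0.001 -0.   ]
```

```bash
python3 -m crank '[0,0,0,0,0,0,0.5, 0,0,0,0,0,0,0.45, 0,0,0,0,0,0,0.4, -1,0,0,0,0,0,0.35,-4,0,0,0,0,0,0.3,-14,0,0,0,0,0,0.25,-28,0,0,0,0,0,0.2,-45,0,0,0,0,0,0.2]'; python3 go.py .434 .1315 .12 -28
```

```text
time_s: 7.12
ee_pos: [0.5609, -0.044, 0.0793]
ee_rot: [[-0.002, 0.47, 0.883], [0.0, 0.883, -0.47], [-1.0, -0.0, -0.001]]
wrist_force: [-0.5, 0.8, -0.4]
grip_width: 0.798
t 7.12 pos [ 0.5609 -0.044   0.0793] F [-0.5  0.8 -0.4] w 0.798
shift mm [ -40.5   95.3 -194.5] rot [-0.    -0.001  0.   ]
```

```bash
python3 -m crank '[-20,0,-5,0,0,0,0.2, -40,12,-25,0,0,0,0.2, -45,24,-50,0,0,0,0.25, -45,38,-78,0,0,0,0.3, -43,52,-106,0,0,0,0.3, -41,66,-134,0,0,0,0.3, -41,80,-164,0,0,0,0.3, -40.5,92,-188,0,0,0,0.3]'; python3 -m crank '[0,3,-6.5,0,0,0,0.3,0,3,-6.5,0,0,0,0.3]'; python3 go.py .434 .1315 .0165 -28;python3 - <<'E'
from h import *
from workcell import arm
d=arm.grab_frame("scene");crop(d,250,150,410,270,5,"pics/p5s.png")
d=arm.grab_frame("top");crop(d,265,140,385,260,5,"pics/p5t.png")
E
python3 go.py .434 .1315 .0165 -28
```

```text
time_s: 7.78
ee_pos: [0.4371, 0.1268, 0.1202]
ee_rot: [[0.0, 0.47, 0.883], [0.001, 0.883, -0.47], [-1.0, 0.001, 0.0]]
wrist_force: [0.0, 0.9, 1.0]
grip_width: 0.699
time_s: 7.95
ee_pos: [0.4331, 0.1323, 0.12]
ee_rot: [[0.0, 0.467, 0.884], [0.0, 0.884, -0.467], [-1.0, 0.0, 0.0]]
wrist_force: [0.9, -0.7, -0.8]
grip_width: 0.699
t 7.95 pos [0.4331 0.1323 0.12  ] F [ 0.9 -0.7 -0.8] w 0.699
shift mm [103.5  -0.4   1.2] rot [ 0.003  0.    -0.   ]
t 8.05 pos [0.4355 0.131  0.1201] F [-0.4  0.2 -0.2] w 0.701
shift mm [103.5  -0.4  -1.8] rot [ 0.001  0.002 -0.001]
```

View pics/p5s.png

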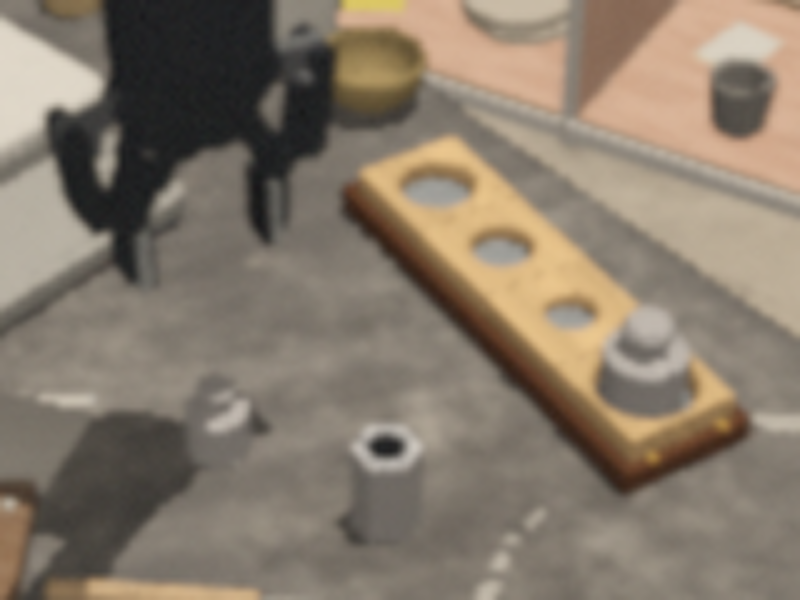

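View pics/p5t.png

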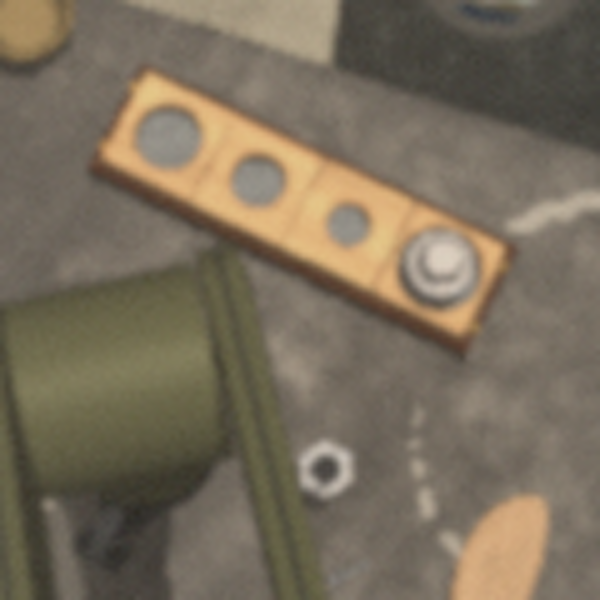

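```bash
python3 -m crank '[20,0,-1,0,0,0,0.3, 40,0,-1,0,0,0,0.3, 60,0,-1,0,0,0,0.3, 78,0,-1,0,0,0,0.3, 92,0,-1,0,0,0,0.3, 100,0,-1,0,0,0,0.3, 103,0,-1,0,0,0,0.3, 103,0,-1,0,0,0,0.3]'; python3 go.py .434 .1315 .0165 -28; python3 -m crank '[0,0,0,0,0,0,0.45,0,0,0,0,0,0,0.55,0,0,0,0,0,0,0.6,0,0,0,0,0,0,0.65,0,0,0,0,0,0,0.7,0,0,0,0,0,0,0.75,0,0,0,0,0,0,0.75,0,0,0,0,0,0,0.75]' 60
python3 go.py .434 .1315 .12 -28
```

```text
time_s: 8.72
ee_pos: [0.4341, 0.1309, 0.0158]
ee_rot: [[-0.001, 0.471, 0.882], [-0.0, 0.882, -0.471], [-1.0, -0.001, -0.0]]
wrist_force: [0.6, -0.2, -0.4]
grip_width: 0.699
t 8.72 pos [0.4341 0.1309 0.0158] F [ 0.6 -0.2 -0.4] w 0.699
shift mm [-0.7  0.5 -0.4] rot [-0.002 -0.     0.001]
time_s: 9.38
ee_pos: [0.4348, 0.1317, 0.0176]
ee_rot: [[0.003, 0.469, 0.883], [0.0, 0.883, -0.469], [-1.0, 0.002, 0.003]]
wrist_force: [0.0, -0.0, 7.3]
grip_width: 0.352
t 9.38 pos [0.4348 0.1317 0.0176] F [ 0.  -0.   7.3] w 0.352
shift mm [-102.4   -0.4   -0.3] rot [ 0.     0.003 -0.002]
```

```bash
python3 -m crank '[-5,0,0,0,0,0,0.75,-15,0,0,0,0,0,0.75,-35,0,0,0,0,0,0.75,-60,0,0,0,0,0,0.75,-80,0,0,0,0,0,0.75,-90,0,0,0,0,0,0.75,-90,0,0,0,0,0,0.75]'; python3 go.py .6532 .1271 .09 -28
```

```text
time_s: 9.97
ee_pos: [0.435, 0.1321, 0.1089]
ee_rot: [[0.005, 0.469, 0.883], [0.001, 0.883, -0.469], [-1.0, 0.004, 0.004]]
wrist_force: [1.1, 0.3, -2.4]
grip_width: 0.352
t 9.97 pos [0.435  0.1321 0.1089] F [ 1.1  0.3 -2.4] w 0.352
shift mm [ 20.1  97.9 195. ] rot [-0.     0.004 -0.004]
```

```bash
python3 -m crank '[0,8,16,0,0,0,0.75, 0,22,44,0,0,0,0.75, 0,37,73,0,0,0,0.75, 0,52,104,0,0,0,0.75, 5,67,134,0,0,0,0.75, 10,80,160,0,0,0,0.75, 15,91,182,0,0,0,0.75, 20,98,195,0,0.004,-0.004,0.75]';python3 -m crank '[0,0,0,0,0,0,0.75,0,0,0,0,0,0,0.75]'; python3 go.py .6532 .1271 .0556 -28;python3 go.py .6532 .1271 .0556 -28
```

```text
time_s: 10.63
ee_pos: [0.654, 0.1262, 0.0847]
ee_rot: [[-0.005, 0.47, 0.883], [-0.002, 0.883, -0.47], [-1.0, -0.004, -0.004]]
wrist_force: [-0.3, -0.2, -1.9]
grip_width: 0.349
time_s: 10.8
ee_pos: [0.6507, 0.1264, 0.0843]
ee_rot: [[-0.009, 0.47, 0.883], [-0.002, 0.883, -0.47], [-1.0, -0.006, -0.007]]
wrist_force: [-0.7, 0.6, -2.8]
grip_width: 0.354
t 10.8 pos [0.6507 0.1264 0.0843] F [-0.7  0.6 -2.8] w 0.354
shift mm [28.7  2.   2. ] rot [-0.001 -0.007  0.006]
t 10.8 pos [0.6507 0.1264 0.0843] F [-0.7  0.6 -2.8] w 0.354
shift mm [28.7  2.   2. ] rot [-0.001 -0.007  0.006]
```

```bash
python3 -m crank '[8,1.5,1.5,0,-0.006,0.005,0.75, 16,1.5,1.5,0,-0.006,0.005,0.75, 22,1.5,1.5,0,-0.006,0.005,0.75, 27,1.5,1.5,0,-0.006,0.005,0.75, 27,1.5,1.5,0,-0.006,0.005,0.75, 27,1.5,1.5,0,-0.006,0.005,0.75]'; python3 - <<'E'
from h import *
from workcell import arm
d=arm.grab_frame("scene");crop(d,300,140,400,240,6,"pics/p6s.png")
E
python3 go.py .6532 .1271 .0316 -28
```

```text
time_s: 11.3
ee_pos: [0.6528, 0.1271, 0.0589]
ee_rot: [[0.001, 0.47, 0.883], [-0.0, 0.883, -0.47], [-1.0, 0.0, 0.001]]
wrist_force: [-0.2, 0.9, -1.1]
grip_width: 0.344
t 11.35 pos [0.6534 0.1272 0.0593] F [-1.  -0.2 -2.2] w 0.35
shift mm [27.7 -0.2 -0.2] rot [-0.     0.002 -0.001]
```

View pics/p6s.png

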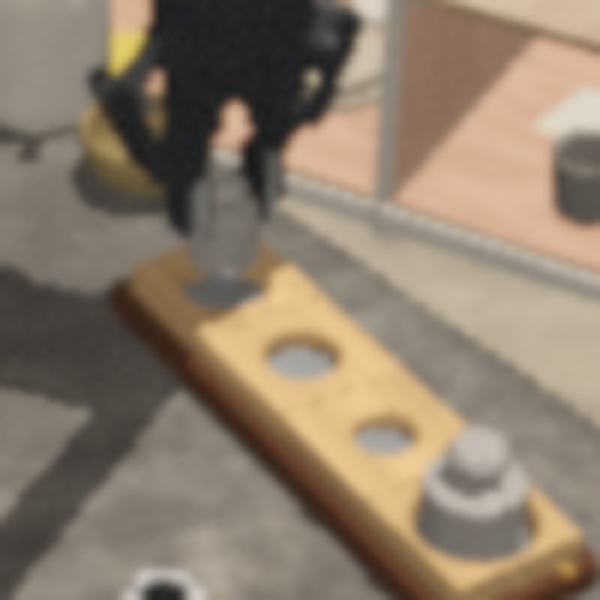

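Weight 200 (centre ~u 225 in the crop) hangs upright right above its hole (~u 225). Lower it.

```bash
python3 -m crank '[6,0,0,0,0,0,0.75, 12,0,0,0,0,0,0.75, 18,0,0,0,0,0,0.75, 22,0,0,0,0,0,0.75, 25,0,0,0,0,0,0.75, 27,0,0,0,0,0,0.75, 28,0,0,0,0,0,0.75]'; python3 -m crank '[0,0,0,0,0,0,0.75]'; python3 go.py .6532 .1271 .0316 -28
```

```text
time_s: 11.93
ee_pos: [0.6532, 0.127, 0.0317]
ee_rot: [[0.001, 0.47, 0.883], [-0.0, 0.883, -0.47], [-1.0, 0.0, 0.001]]
wrist_force: [-3.6, 0.5, 8.6]
grip_width: 0.348
time_s: 12.02
ee_pos: [0.6532, 0.1271, 0.0317]
ee_rot: [[0.002, 0.47, 0.883], [-0.0, 0.883, -0.47], [-1.0, 0.001, 0.001]]
wrist_force: [-3.0, -0.8, 1.5]
grip_width: 0.35
t 12.02 pos [0.6532 0.1271 0.0317] F [-3.  -0.8  1.5] w 0.35
shift mm [ 0.1  0.  -0. ] rot [-0.     0.001 -0.001]
```

```bash
python3 -m crank '[0,0,0,0,0,0,0.62, 0,0,0,0,0,0,0.57, 0,0,0,0,0,0,0.5, -1,0,0,0,0,0,0.45,-5,0,0,0,0,0,0.4,-16,0,0,0,0,0,0.35,-32,0,0,0,0,0,0.3,-52,0,0,0,0,0,0.3]'; python3 -m crank '[-25,0,0,0,0,0,0.3, -40,0,0,0,0,0,0.4]'; python3 go.py .4268 -.1566 .11 -28
```

```text
time_s: 12.68
ee_pos: [0.6527, 0.127, 0.0835]
ee_rot: [[0.0, 0.47, 0.883], [-0.0, 0.883, -0.47], [-1.0, -0.0, 0.0]]
wrist_force: [-0.0, -0.2, -0.8]
grip_width: 0.701
time_s: 12.85
ee_pos: [0.6548, 0.1273, 0.1269]
ee_rot: [[0.006, 0.47, 0.883], [0.0, 0.883, -0.47], [-1.0, 0.003, 0.005]]
wrist_force: [0.8, 0.9, 0.5]
grip_width: 0.606
t 12.85 pos [0.6548 0.1273 0.1269] F [0.8 0.9 0.5] w 0.606
shift mm [  15.3 -357.8  -68. ] rot [-0.     0.005 -0.003]
```

```bash
python3 -m crank '[0,-25,-5,0,0,0,0.4, 0,-60,-11,0,0,0,0.4, 0,-98,-18,0,0,0,0.4, 0,-136,-26,0,0,0,0.4, 0,-174,-33,0,0,0,0.4, 0,-212,-40,0,0,0,0.4, 0,-250,-47,0,0,0,0.4, 0,-288,-54,0,0,0,0.4]';python3 -m crank '[4,-28,-5,0,0,0,0.4, 8,-50,-10,0,0,0,0.4, 12,-66,-13,0,0,0,0.4, 15,-70,-14,0,0,0,0.4, 15,-70,-14,0,0,0,0.4,15,-70,-14,0,0,0,0.4]'; python3 - <<'E'
from h import *
from workcell import arm
d=arm.grab_frame("scene");crop(d,340,180,480,300,5,"pics/p7s.png")
E
python3 go.py .4268 -.1566 .0125 -28
```

```text
time_s: 13.52
ee_pos: [0.4697, -0.103, 0.1241]
ee_rot: [[0.004, 0.469, 0.883], [-0.001, 0.883, -0.469], [-1.0, 0.001, 0.004]]
wrist_force: [0.9, -0.3, -0.7]
grip_width: 0.597
time_s: 14.02
ee_pos: [0.4259, -0.157, 0.1084]
ee_rot: [[0.004, 0.471, 0.882], [-0.0, 0.882, -0.471], [-1.0, 0.002, 0.003]]
wrist_force: [0.4, 0.1, -0.3]
grip_width: 0.599
t 14.07 pos [ 0.4263 -0.1568  0.1084] F [-0.1 -0.9 -0.5] w 0.603
shift mm [95.9  0.3  0.1] rot [-0.     0.003 -0.002]
```

View pics/p7s.png

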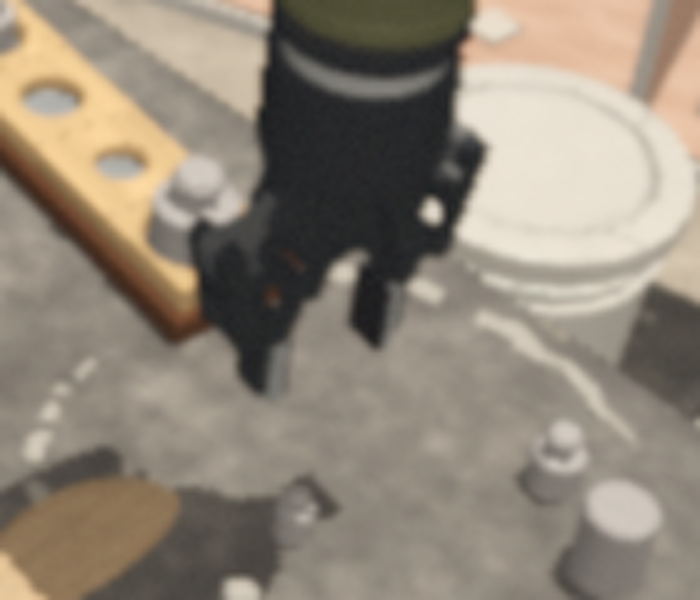

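```bash
python3 -m crank '[18,0,0,0,0.002,-0.002,0.4, 36,0,0,0,0.003,-0.002,0.45, 48,0,0,0,0.003,-0.002,0.5, 58,0,0,0,0.003,-0.002,0.5, 58,0,0,0,0.003,-0.002,0.5]'; python3 - <<'E'
from h import *
from workcell import arm
d=arm.grab_frame("scene");crop(d,360,220,460,300,6,"pics/p8s.png")
E
python3 go.py .4268 -.1566 .0125 -28
```

```text
time_s: 14.48
ee_pos: [0.4253, -0.1557, 0.0484]
ee_rot: [[-0.004, 0.468, 0.884], [0.001, 0.884, -0.468], [-1.0, -0.001, -0.004]]
wrist_force: [-1.3, -0.1, 1.0]
grip_width: 0.502
t 14.53 pos [ 0.4257 -0.156   0.0492] F [-0.2 -0.1  0. ] w 0.502
shift mm [36.7 -0.   1.4] rot [ 0.001 -0.003  0.001]
```

View pics/p8s.png

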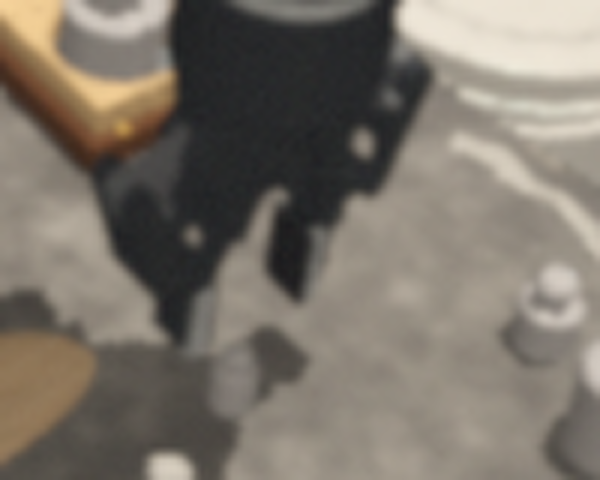

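```bash
python3 -m crank '[9,0,0.7,0,0,0,0.5, 18,0,0.7,0,0,0,0.5, 27,0,0.7,0,0,0,0.5, 34,0,0.7,0,0,0,0.5, 37,0,0.7,0,0,0,0.5,37,0,0.7,0,0,0,0.5]'; python3 go.py .4268 -.1566 .0125 -28; python3 -m crank '[0,0,0,0,0,0,0.6,0,0,0,0,0,0,0.68,0,0,0,0,0,0,0.74,0,0,0,0,0,0,0.8,0,0,0,0,0,0,0.85,0,0,0,0,0,0,0.9,0,0,0,0,0,0,0.95,0,0,0,0,0,0,0.95]' 50
python3 go.py .5924 .0131 .11 -28
```

```text
time_s: 15.03
ee_pos: [0.4252, -0.157, 0.0118]
ee_rot: [[-0.003, 0.47, 0.883], [0.001, 0.883, -0.47], [-1.0, -0.001, -0.003]]
wrist_force: [-0.6, 0.4, 0.6]
grip_width: 0.494
t 15.03 pos [ 0.4252 -0.157   0.0118] F [-0.6  0.4  0.6] w 0.494
shift mm [-0.7  1.1  1.2] rot [-0.    -0.003  0.001]
time_s: 15.7
ee_pos: [0.4264, -0.1576, 0.0133]
ee_rot: [[-0.0, 0.47, 0.883], [-0.001, 0.883, -0.47], [-1.0, -0.001, 0.0]]
wrist_force: [0.2, 0.2, 6.2]
grip_width: 0.172
t 15.7 pos [ 0.4264 -0.1576  0.0133] F [0.2 0.2 6.2] w 0.172
shift mm [-96.9 228.6  66.4] rot [-0.     0.     0.001]
```

```bash
python3 -m crank '[-5,0,0,0,0,0,0.95,-15,0,0,0,0,0,0.95,-35,0,0,0,0,0,0.95,-60,10,3,0,0,0,0.95,-80,30,9,0,0,0,0.95,-95,55,16,0,0,0,0.95,-100,85,25,0,0,0,0.95,-100,115,33,0,0,0,0.95]'; python3 go.py .5924 .0131 .075 -28
```

```text
time_s: 16.37
ee_pos: [0.511, -0.0708, 0.1149]
ee_rot: [[0.002, 0.471, 0.882], [-0.001, 0.882, -0.471], [-1.0, -0.0, 0.003]]
wrist_force: [-0.0, -0.0, 0.1]
grip_width: 0.17
t 16.37 pos [ 0.511  -0.0708  0.1149] F [-0.  -0.   0.1] w 0.17
shift mm [ 40.  112.4  32.2] rot [-0.001  0.003  0.   ]
```

```bash
python3 -m crank '[0,25,7,0,0,0,0.95, 0,52,15,0,0,0,0.95, 0,78,22,0,0,0,0.95, 0,98,28,0,0,0,0.95, 8,109,31,0,0,0,0.95, 20,112,32,0,0,0,0.95, 32,112,32,0,0.002,0,0.95,38,112,32,0,0.002,0,0.95]'; python3 -m crank '[4,0,0,0,0,0,0.95,8,0,0,0,0,0,0.95,12,0,0,0,0,0,0.95,12,0,0,0,0,0,0.95]'; python3 - <<'E'
from h import *
from workcell import arm
d=arm.grab_frame("scene");crop(d,310,150,410,250,6,"pics/p9s.png")
E
python3 go.py .5924 .0131 .0313 -28
```

```text
time_s: 17.03
ee_pos: [0.5871, 0.012, 0.0717]
ee_rot: [[-0.009, 0.47, 0.883], [0.0, 0.883, -0.47], [-1.0, -0.004, -0.008]]
wrist_force: [-0.6, 0.1, -0.7]
grip_width: 0.17
time_s: 17.37
ee_pos: [0.5892, 0.0119, 0.0618]
ee_rot: [[-0.004, 0.471, 0.882], [0.001, 0.882, -0.471], [-1.0, -0.002, -0.004]]
wrist_force: [-0.5, 0.4, -0.4]
grip_width: 0.167
t 17.42 pos [0.5895 0.012  0.0623] F [-0.2 -0.1  0.3] w 0.168
shift mm [31.   2.3  2.1] rot [-0.001 -0.004  0.001]
```

View pics/p9s.png

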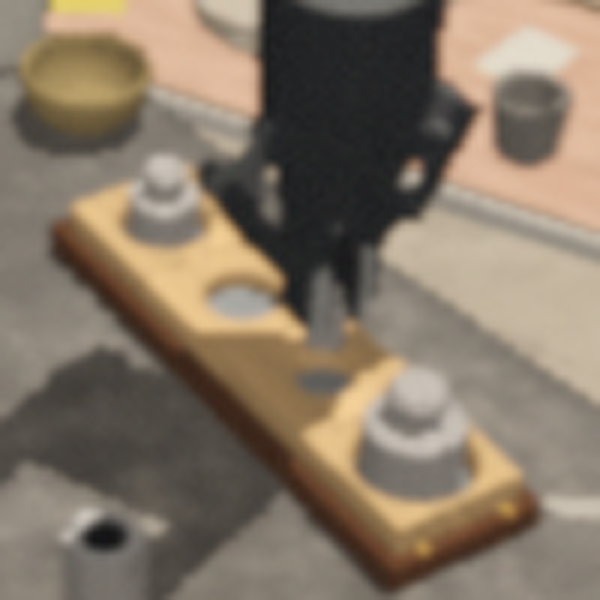

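Weight 200 stands in its hole (163,200 in the crop). Weight 50 hangs upright at (323,330) above its hole (323,380). I'll correct the 2 mm offset and lower it.

```bash
python3 -m crank '[3,2,2,0,-0.003,0,0.95, 6,2,2,0,-0.003,0,0.95, 10,2,2,0,-0.003,0,0.95, 15,2,2,0,-0.003,0,0.95, 15,2,2,0,-0.003,0,0.95]';python3 go.py .5924 .0131 .0313 -28
```

```text
time_s: 17.83
ee_pos: [0.5918, 0.0135, 0.0464]
ee_rot: [[-0.002, 0.47, 0.883], [-0.001, 0.883, -0.47], [-1.0, -0.002, -0.002]]
wrist_force: [-0.5, -0.0, -1.6]
grip_width: 0.166
t 17.83 pos [0.5918 0.0135 0.0464] F [-0.5 -0.  -1.6] w 0.166
shift mm [15.1 -0.1  0.7] rot [-0.    -0.002  0.002]
```

```bash
python3 -m crank '[4,0,0.5,0,-0.002,0.002,0.95, 8,0,0.5,0,-0.002,0.002,0.95, 11,0,0.5,0,-0.002,0.002,0.95, 13.5,0,0.5,0,-0.002,0.002,0.95, 15,0,0.5,0,-0.002,0.002,0.95,15,0,0.5,0,-0.002,0.002,0.95]';python3 go.py .5924 .0131 .0313 -28
```

```text
time_s: 18.33
ee_pos: [0.5928, 0.0132, 0.032]
ee_rot: [[0.001, 0.47, 0.883], [-0.0, 0.883, -0.47], [-1.0, 0.001, 0.001]]
wrist_force: [-0.8, -0.6, -0.6]
grip_width: 0.171
t 18.33 pos [0.5928 0.0132 0.032 ] F [-0.8 -0.6 -0.6] w 0.171
shift mm [ 0.7 -0.2 -0.3] rot [-0.     0.001 -0.001]
```

```bash
python3 -m crank '[0.7,0,0,0,0,0,0.95,1.4,0,0,0,0,0,0.95,1.4,0,0,0,0,0,0.95]';  python3 go.py .5924 .0131 .0313 -28
```

```text
time_s: 18.58
ee_pos: [0.5933, 0.0131, 0.0314]
ee_rot: [[0.003, 0.47, 0.883], [-0.0, 0.883, -0.47], [-1.0, 0.001, 0.002]]
wrist_force: [-0.8, -0.1, 0.9]
grip_width: 0.17
t 18.58 pos [0.5933 0.0131 0.0314] F [-0.8 -0.1  0.9] w 0.17
shift mm [ 0.1 -0.4 -0.8] rot [-0.     0.002 -0.001]
```

```bash
python3 -m crank '[0,0,0,0,0,0,0.8, 0,0,0,0,0,0,0.76, 0,0,0,0,0,0,0.7, -1,0,0,0,0,0,0.65,-5,0,0,0,0,0,0.6,-16,0,0,0,0,0,0.55,-32,0,0,0,0,0,0.5,-52,0,0,0,0,0,0.4]'; python3 -m crank '[-25,0,0,0,0,0,0.4, -40,0,0,0,0,0,0.4]'; python3 go.py .5155 -.2480 .12 -46
```

```text
time_s: 19.25
ee_pos: [0.5921, 0.0132, 0.0834]
ee_rot: [[0.0, 0.47, 0.883], [0.0, 0.883, -0.47], [-1.0, 0.0, 0.0]]
wrist_force: [0.6, 0.1, 0.7]
grip_width: 0.594
time_s: 19.42
ee_pos: [0.594, 0.0131, 0.1263]
ee_rot: [[0.006, 0.47, 0.883], [-0.0, 0.883, -0.47], [-1.0, 0.002, 0.005]]
wrist_force: [0.8, -1.2, -0.3]
grip_width: 0.599
t 19.42 pos [0.594  0.0131 0.1263] F [ 0.8 -1.2 -0.3] w 0.599
shift mm [   6.  -267.4   53.3] rot [ 0.314  0.005 -0.003]
```

```bash
python3 -m crank '[0,-25,5,0.04,0,0,0.4, 0,-60,12,0.08,0,0,0.4, 0,-97,19,0.12,0,0,0.4, 0,-134,27,0.16,0,0,0.4, 0,-171,34,0.2,0,0,0.4, 2,-208,41,0.25,0,0,0.4, 4,-240,48,0.29,0,0,0.4, 6,-267,53,0.314,0,0,0.4]';python3 -m crank '[0,0,0,0,0,0,0.4, 0,0,0,0,0,0,0.4]'; python3 - <<'E'
from h import *
from workcell import arm
d=arm.grab_frame("scene");crop(d,390,180,510,310,5,"pics/p10s.png")
d=arm.grab_frame("top");crop(d,285,140,445,260,5,"pics/p10t.png")
E
python3 go.py .5155 -.2480 .06 -46
```

```text
time_s: 20.08
ee_pos: [0.5138, -0.2501, 0.1182]
ee_rot: [[0.004, 0.721, 0.692], [-0.002, 0.692, -0.721], [-1.0, 0.002, 0.004]]
wrist_force: [0.3, 0.1, 0.1]
grip_width: 0.604
time_s: 20.25
ee_pos: [0.5139, -0.2491, 0.1178]
ee_rot: [[0.003, 0.722, 0.692], [-0.0, 0.692, -0.722], [-1.0, 0.002, 0.002]]
wrist_force: [0.1, 0.4, -0.2]
grip_width: 0.598
t 20.35 pos [ 0.5144 -0.2471  0.1176] F [ 0.3  0.2 -0.1] w 0.598
shift mm [57.6  0.   1.4] rot [-0.     0.002 -0.002]
```

View pics/p10s.png

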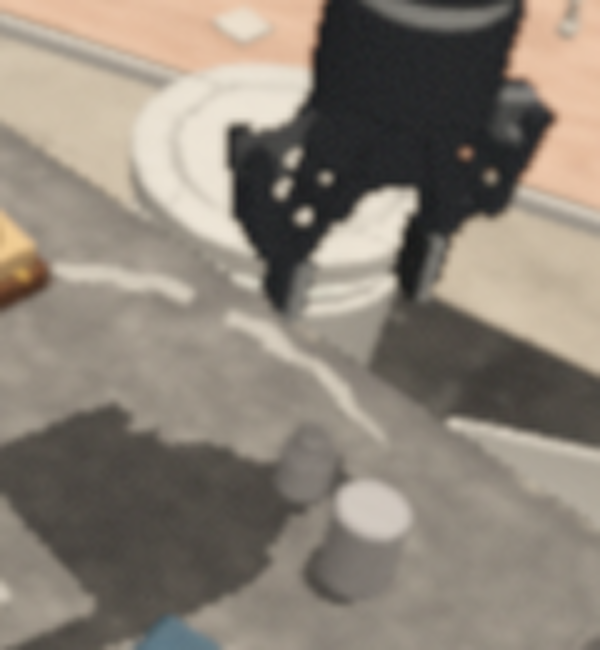

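View pics/p10t.png

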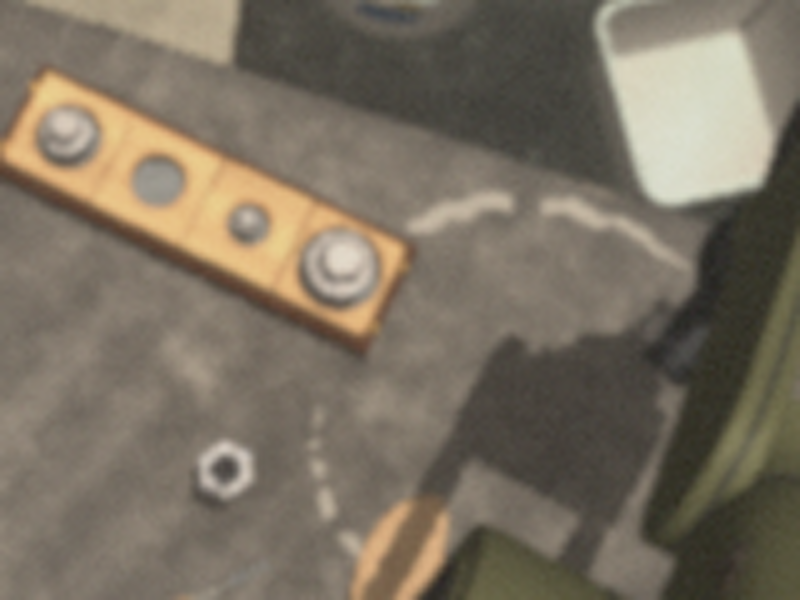

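```bash
python3 -m crank '[16,0,1,0,0.002,-0.002,0.45, 32,0,1,0,0.002,-0.002,0.45, 46,0,1,0,0.002,-0.002,0.45, 56,0,1,0,0.002,-0.002,0.45, 60,0,1,0,0.002,-0.002,0.45, 60,0,1,0,0.002,-0.002,0.45, 60,0,1,0,0.002,-0.002,0.45]';python3 - <<'E'
from h import *
from workcell import arm
d=arm.grab_frame("scene");crop(d,410,210,510,310,6,"pics/p11s.png")
E
python3 go.py .5155 -.2480 .0135 -46
```

```text
time_s: 20.93
ee_pos: [0.5155, -0.2477, 0.0572]
ee_rot: [[-0.0, 0.719, 0.695], [-0.0, 0.695, -0.719], [-1.0, -0.0, -0.0]]
wrist_force: [0.7, 0.0, -0.3]
grip_width: 0.551
t 20.98 pos [ 0.5158 -0.2481  0.0576] F [ 0.2 -0.5 -0.4] w 0.548
shift mm [44.1 -0.2 -0.3] rot [0.001 0.001 0.   ]
```

View pics/p11s.png

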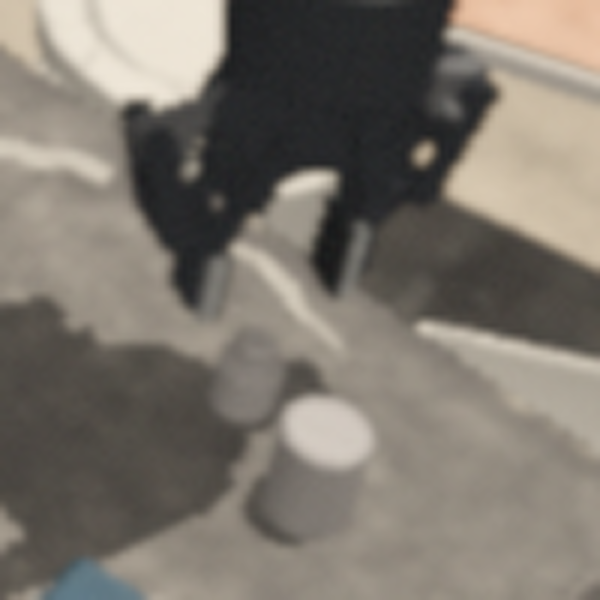

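```bash
python3 -m crank '[10,0,0,0,0,0,0.45, 20,0,0,0,0,0,0.45, 30,0,0,0,0,0,0.45, 38,0,0,0,0,0,0.45, 43.5,0,0,0,0,0,0.45,44,0,0,0,0,0,0.45]'; python3 go.py .5155 -.2480 .0135 -46; python3 -m crank '[0,0,0,0,0,0,0.55,0,0,0,0,0,0,0.62,0,0,0,0,0,0,0.68,0,0,0,0,0,0,0.74,0,0,0,0,0,0,0.8,0,0,0,0,0,0,0.85,0,0,0,0,0,0,0.85,0,0,0,0,0,0,0.85]' 50
python3 go.py .5155 -.248 .11 -46
```

```text
time_s: 21.48
ee_pos: [0.5139, -0.2476, 0.0111]
ee_rot: [[-0.003, 0.72, 0.694], [0.002, 0.694, -0.72], [-1.0, -0.001, -0.004]]
wrist_force: [-0.2, 0.1, 0.4]
grip_width: 0.547
t 21.48 pos [ 0.5139 -0.2476  0.0111] F [-0.2  0.1  0.4] w 0.547
shift mm [-2.4  0.9  1.4] rot [-0.    -0.004  0.001]
time_s: 22.15
ee_pos: [0.5156, -0.2485, 0.0136]
ee_rot: [[0.001, 0.719, 0.695], [-0.001, 0.695, -0.719], [-1.0, -0.0, 0.001]]
wrist_force: [0.1, -1.0, 4.8]
grip_width: 0.261
t 22.15 pos [ 0.5156 -0.2485  0.0136] F [ 0.1 -1.   4.8] w 0.261
shift mm [-96.4   0.3  -0.4] rot [-0.     0.001  0.   ]
```

```bash
python3 -m crank '[-5,0,0,0,0,0,0.85,-15,0,0,0,0,0,0.85,-35,0,0,0,0,0,0.85,-60,0,0,0,0,0,0.85,-85,0,0,0,0,0,0.85,-105,0,0,0,0,0,0.85,-110,0,0,0,0,0,0.85,-110,0,0,0,0,0,0.85]'; python3 go.py .6228 .0701 .12 -28
```

```text
time_s: 22.82
ee_pos: [0.5161, -0.2486, 0.1249]
ee_rot: [[0.003, 0.719, 0.695], [-0.002, 0.695, -0.719], [-1.0, 0.001, 0.003]]
wrist_force: [0.7, -0.3, -1.0]
grip_width: 0.256
t 22.82 pos [ 0.5161 -0.2486  0.1249] F [ 0.7 -0.3 -1. ] w 0.256
shift mm [   4.6  298.2 -155.2] rot [-0.314  0.003 -0.   ]
```

```bash
python3 -m crank '[0,18,-9,-0.03,0,0,0.85, 0,50,-26,-0.07,0,0,0.85, 0,84,-44,-0.11,0,0,0.85, 0,118,-61,-0.15,0,0,0.85, 0,152,-79,-0.19,0,0,0.85, 0,186,-97,-0.23,0,0,0.85, 0,220,-114,-0.27,0,0,0.85, 0,250,-130,-0.3,0,0,0.85]'; python3 go.py .6228 .0701 .08 -28
```

```text
time_s: 23.48
ee_pos: [0.6038, 0.0214, 0.1208]
ee_rot: [[-0.004, 0.48, 0.877], [0.0, 0.877, -0.48], [-1.0, -0.002, -0.004]]
wrist_force: [-0.1, -0.1, -1.6]
grip_width: 0.255
t 23.48 pos [0.6038 0.0214 0.1208] F [-0.1 -0.1 -1.6] w 0.255
shift mm [40.8 52.  -6.5] rot [-0.012 -0.004  0.002]
```

```bash
python3 -m crank '[2,20,-2,-0.006,0,0,0.85, 8,38,-5,-0.012,0,0,0.85, 20,48,-6,-0.012,0,0,0.85, 34,52,-6,-0.012,0,0,0.85, 48,52,-6,-0.012,0,0,0.85, 58,52,-6,-0.012,0,0,0.85, 60,52,-6,-0.012,0,0,0.85, 60,52,-6,-0.012,0,0,0.85]';python3 - <<'E'
from h import *
from workcell import arm
d=arm.grab_frame("scene");crop(d,310,140,410,240,6,"pics/p12s.png")
E
python3 go.py .6228 .0701 .0296 -28
```

```text
time_s: 24.15
ee_pos: [0.6227, 0.0668, 0.0608]
ee_rot: [[-0.005, 0.472, 0.881], [-0.0, 0.882, -0.472], [-1.0, -0.003, -0.004]]
wrist_force: [0.2, 0.2, -1.7]
grip_width: 0.259
t 24.2 pos [0.6237 0.0668 0.0619] F [-0.4  0.3  0.5] w 0.259
shift mm [32.3  2.5 -2.3] rot [-0.003 -0.002  0.001]
```

View pics/p12s.png

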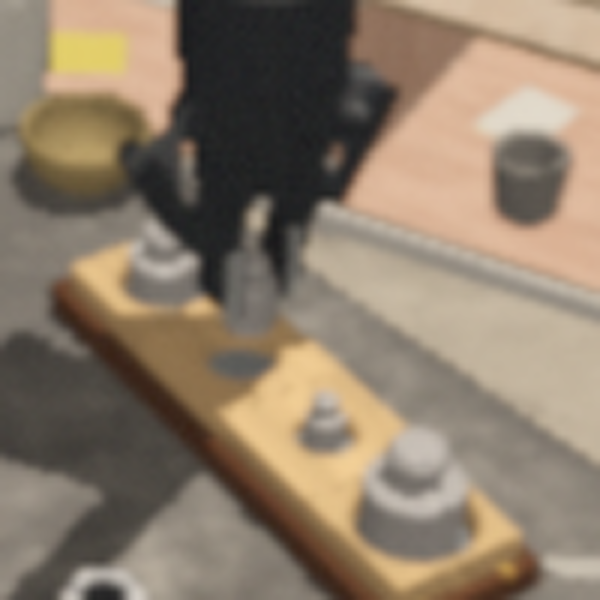

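Weight 100 (u≈250) sits slightly right of its hole (u≈243), which agrees with the 3 mm y offset. Correct it and lower.

```bash
python3 -m crank '[3,2.5,-2,0,0,0,0.85, 7,2.5,-2,0,0,0,0.85, 12,2.5,-2,0,0,0,0.85, 16,2.5,-2,0,0,0,0.85, 16,2.5,-2,0,0,0,0.85, 16,2.5,-2,0,0,0,0.85]';python3 go.py .6228 .0701 .0296 -28
```

```text
time_s: 24.7
ee_pos: [0.6236, 0.0706, 0.0466]
ee_rot: [[-0.001, 0.471, 0.882], [-0.0, 0.882, -0.471], [-1.0, -0.001, -0.001]]
wrist_force: [-0.2, -0.3, -0.3]
grip_width: 0.256
t 24.7 pos [0.6236 0.0706 0.0466] F [-0.2 -0.3 -0.3] w 0.256
shift mm [17.  -0.8 -0.4] rot [-0.002 -0.001  0.001]
```

```bash
python3 -m crank '[5,-0.6,-0.4,0,0,0,0.85, 9,-0.6,-0.4,0,0,0,0.85, 12,-0.6,-0.4,0,0,0,0.85, 15,-0.6,-0.4,0,0,0,0.85, 16.5,-0.6,-0.4,0,0,0,0.85,17,-0.6,-0.4,0,0,0,0.85,17,-0.6,-0.4,0,0,0,0.85]';python3 go.py .6228 .0701 .0296 -28
```

```text
time_s: 25.28
ee_pos: [0.6231, 0.0702, 0.0298]
ee_rot: [[-0.001, 0.472, 0.882], [-0.0, 0.882, -0.472], [-1.0, -0.0, -0.001]]
wrist_force: [-0.0, 0.4, -2.5]
grip_width: 0.257
t 25.28 pos [0.6231 0.0702 0.0298] F [-0.   0.4 -2.5] w 0.257
shift mm [ 0.2 -0.3 -0.2] rot [-0.002 -0.001  0.   ]
```

```bash
python3 -m crank '[0.5,0,0,0,0,0,0.85, 1,0,0,0,0,0,0.85,1,0,0,0,0,0,0.85]';python3 go.py .6228 .0701 .0296 -28
```

```text
time_s: 25.53
ee_pos: [0.6234, 0.0703, 0.0296]
ee_rot: [[-0.0, 0.471, 0.882], [0.0, 0.882, -0.471], [-1.0, 0.0, -0.0]]
wrist_force: [-1.1, -0.1, 3.6]
grip_width: 0.256
t 25.53 pos [0.6234 0.0703 0.0296] F [-1.1 -0.1  3.6] w 0.256
shift mm [ 0.  -0.4 -0.4] rot [-0.002 -0.    -0.   ]
```

Seated. Release, rise, and move clear.

```bash
python3 -m crank '[0,0,0,0,0,0,0.72, 0,0,0,0,0,0,0.66, 0,0,0,0,0,0,0.6, -1,0,0,0,0,0,0.55,-5,0,0,0,0,0,0.5,-16,0,0,0,0,0,0.45,-32,0,0,0,0,0,0.4,-52,0,0,0,0,0,0.4]'; python3 -m crank '[-30,0,0,0,0,0,0.4, -60,0,0,0,0,0,0.4, -90,0,0,0,0,0,0.4,-120,10,-20,0,0,0,0.4,-120,35,-50,0,0,0,0.4,-120,60,-80,0,0,0,0.4,-120,85,-110,0,0,0,0.4,-120,110,-140,0,0,0,0.4]'; python3 -m crank '[0,30,-30,0,0,0,0.4,0,60,-60,0,0,0,0.4,0,90,-80,0,0,0,0.4,0,90,-80,0,0,0,0.4]'; python3 - <<'E'
from h import *
from workcell import arm
for n in("top","scene"):
    d=arm.grab_frame(n); np.savez("end_%s.npz"%n,**d)
    if n=="top": crop(d,285,140,445,260,5,"pics/e_t.png")
    else: crop(d,310,160,480,290,4.7,"pics/e_s.png")
t=load("end_top.npz");C=cloud(t)
for nm,p,lo in [("500",(.562,-.0439),.058),("200",(.6532,.1271),.05),("100",(.6228,.0701),.043),("50",(.5924,.0131),.041),("nut",(.4333,.0335),.04),("roll",(.4776,-.2845),.035)]:
    m=(np.hypot(C[...,0]-p[0],C[...,1]-p[1])<.022)&(C[...,2]>lo)&(C[...,2]<.1)
    X=C[m]; print(nm,m.sum(),X.mean(0).round(4),"top",np.percentile(X[:,2],80).round(4),"off mm",((X.mean(0)[:2]-p)*1000).round(1))
E
```

```text
time_s: 26.2
ee_pos: [0.6224, 0.0702, 0.081]
ee_rot: [[-0.003, 0.471, 0.882], [-0.0, 0.882, -0.471], [-1.0, -0.001, -0.002]]
wrist_force: [-0.2, 0.7, 0.5]
grip_width: 0.599
time_s: 26.87
ee_pos: [0.5512, 0.2345, 0.2026]
ee_rot: [[0.001, 0.472, 0.881], [0.001, 0.881, -0.472], [-1.0, 0.001, 0.001]]
wrist_force: [0.2, -0.6, 0.7]
grip_width: 0.602
time_s: 27.2
ee_pos: [0.5223, 0.3576, 0.2023]
ee_rot: [[0.001, 0.467, 0.884], [0.006, 0.884, -0.467], [-1.0, 0.005, -0.002]]
wrist_force: [0.2, -0.3, 0.4]
grip_width: 0.6
500 58 [ 0.56   -0.041   0.0672] top 0.069 off mm [-2.   2.9]
200 33 [0.652  0.1289 0.0565] top 0.0596 off mm [-1.2  1.8]
100 21 [0.6224 0.0723 0.0507] top 0.0537 off mm [-0.4  2.2]
50 13 [0.5915 0.0157 0.0451] top 0.0475 off mm [-0.9  2.6]
nut 85 [0.4332 0.0336 0.0501] top 0.0523 off mm [-0.1  0.1]
roll 86 [ 0.4778 -0.2843  0.0435] top 0.0453 off mm [0.2 0.2]
```

View pics/e_t.png

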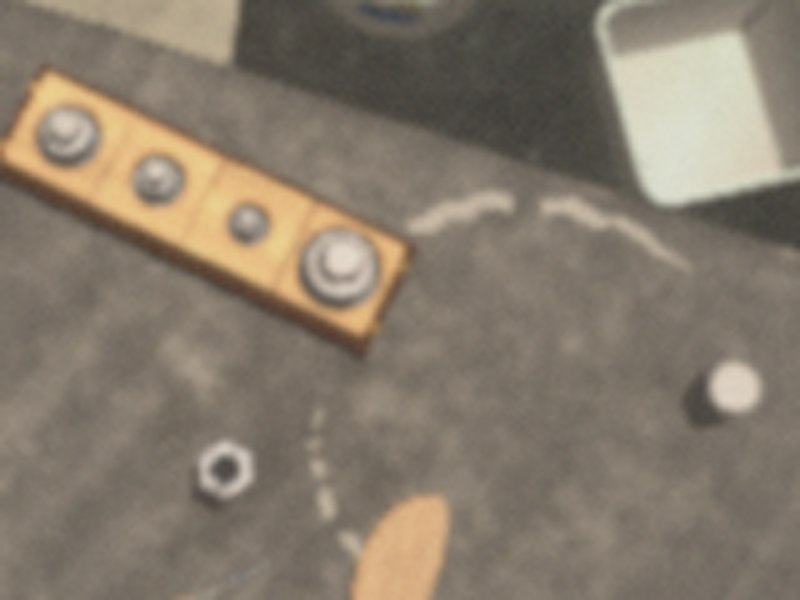

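View pics/e_s.png

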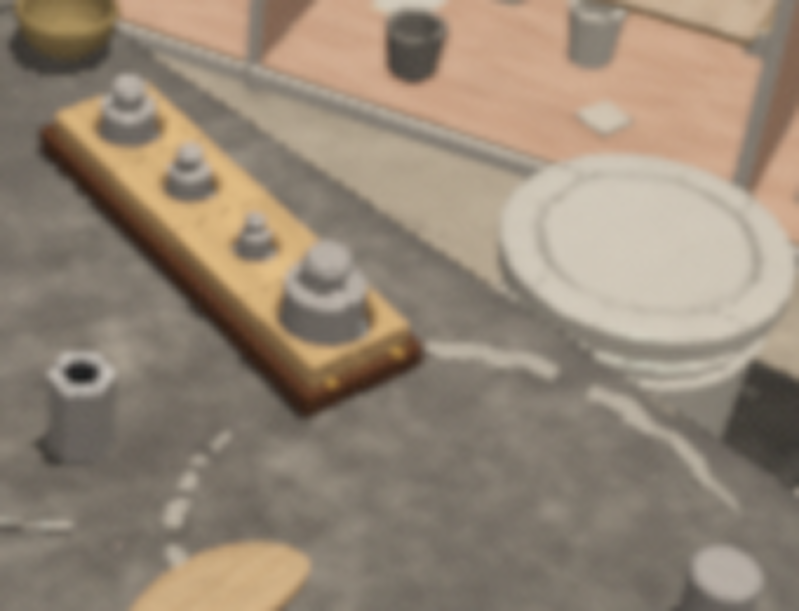

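```bash
python3 -m crank '[0,0,0,0,0,0,0.4,0,0,0,0,0,0,0.4,0,0,0,0,0,0,0.4]'; python3 -c "
from workcell import arm
print(arm.finish_job())"
```

```text
time_s: 27.55
ee_pos: [0.524, 0.3488, 0.2011]
ee_rot: [[-0.001, 0.473, 0.881], [-0.0, 0.881, -0.473], [-1.0, -0.001, -0.0]]
wrist_force: [0.4, -0.4, 0.0]
grip_width: 0.602
the job is handed in; nothing more can be done
None
```

All four weights are in the tray, each in the block bored for its size. From the scale end of the tray the order is 200, 100, 50, 500. I lowered each one until it touched the hole floor before letting go, and handed the job in at about 27.6 s of the 102 s allowed. The hand-in gave no verdict.

**Weights:** in the last pictures all four stand upright and are released. Their measured tops are 69, 60, 54 and 48 mm above the worktop for 500, 200, 100 and 50; fully seated, they should be 68, 58, 52 and 48 mm.

**Look-alikes:** the roller and the hexagon nut measure within about 0.3 mm of where they started.

**Disagreement:** the top camera alone puts the weights 2–3.5 mm from the block centres I used. I had averaged the two cameras, which differ by about 2 mm, so part of this is calibration. It is inside the 5 mm hole clearance and the 8 mm limit.

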